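Put three mixed-up flanged cups back into their own nest plates

ROBOT

A 7-joint arm with a two-finger parallel gripper is mounted at the origin on the work surface. World frame = base frame: x ahead of the robot, y to its left, z up, the work surface at z = 0. Lengths are in m, angles in rad, forces in N, time in s.
With the tool pointing down it reaches from about 0.4 to 0.85 m from the base axis. Payload 4.5 kg.
Tool frame: the origin (TCP) lies at the very end of the fingers, on their centre line; the grasp point (between the pads) lies 19 mm behind it; z points along the fingers, x is the direction in which the jaws open and shut, and the axes are right-handed (so a half turn about z gives the same grasp; the last joint's range is limited). The gripper opens to 88 mm and grips with 3 to 60 N. Pads are 18 mm wide; open, the fingers measure 123 mm over their backs; the gripper's body (75 mm by 187 mm) begins 45 mm behind the grasp point.
Start: joints at [-1.18, 0.689, -0.195, 1.565, 0.157, 0.902, -0.215], TCP at [0.218, 0.586, 0.205] pointing down, gripper open.
Joint ranges: [-3.01, 3.01], [-0.46, 2.08], [-1.47, 1.51], [0.13, 2.56], [-1, 4.14], [0.04, 2.09], [-2.66, 2.66]. Speed limits (rad/s): [2.57, 2.57, 3.14, 3.14, 3.14, 3.14, 3.14].

INTERFACE

Orientations are given as a unit quaternion [x, y, z, w].
In Python, from plant import * gives the robot as it stands.
- The arm moves only by the tool apply_moves, never from a script. Its argument "series" is a list of rows, each an object of numbers: "x", "y", "z": the shift along the tool's x, y, z in units of 80 cm (1.0 is 80 cm); "wx", "wy", "wz": the turn, a rotation vector about the tool's x, y, z in units of pi rad (1.0 is pi rad); "fingers": the opening, from -1 (shut) to 1 (fully open), so that 0 is half open. In form: [{"x": .., "y": .., "z": .., "wx": .., "wy": .., "wz": .., "fingers": ..}, ...]. A call has 1 to 8 rows; each row shifts and turns the pose as measured when the row begins, along the tool's axes as they then stand; what a row does not reach is not made up. A row lasts 1/8 s, in which the tool goes at most 62.5 mm and 10.7 degrees, less where a joint would pass 70% of its speed; a pose out of reach is approached as far as the arm can. A call with a number of a shift or a turn outside -1 to 1 is refused whole. A call with a gripper value outside its range is refused whole. The fingers move at their own pace and stop on an object; "force" is the grip in N (left out, the last holds). Time passes only in rows, so rows that do not move let the fingers close. It gives the time, the measured TCP pose, the force and the opening at its end, in the units of the state.
- get_state(): the state, without advancing time (a new reading comes with each control period).
- snapshot(name): name is "side" or "top"; returns (picture, depth): 400x640x3 uint8, red, green, blue; 400x640 float32, m along the optical axis (not along the pixel's ray), 0 where there is no reading.
- camera_model(name): a dict with "camera_matrix" (3x3 intrinsics, pixels), "world_from_camera" (4x4, takes a point from camera to world coordinates). Camera axes: x right, y up, looking along -z (the intrinsics and any distortion apply to the point x, -y, -z); pixel columns grow to the right and rows downward; lengths in m; the calibration is good to about 2 mm. A picture is of the moment at which its call begins. camera_model takes no time and is no camera call.
- finish_job(): hands the job in, once; it reports no verdict.
The state is a dict: "clock": time; "q": joint angles; "qd": joint speeds; "joint_torque": joint torques, N m; "tool_pos": TCP position; "eef_rot": TCP orientation; "contact_force": force on the tool from outside, world axes, zero at the start; "moment": the same for the moment, N m; "opening": opening from 0.0 (shut) to 1.0 (fully open).
Only numpy, scipy, OpenCV 4.12 (cv2) and the standard library are available. Lean on these libraries where they do the work, as an engineer would, in place of code of your own. Each camera call takes 0.05 s, during which the arm holds its last target. There are 200 camera calls.

TASK

The three flanged steel cups have been left in one another's nest plates: put each cup into the plate of its own size, the small one in the small, the medium in the medium and the large in the large, standing upright with its flange lying flat on the bottom of the recess. The black rubber mat is free if a cup has to be parked meanwhile. Set the cups down rather than dropping them, never let one tip over, and leave the bottle, the brush and the caliper where they are.

Things in the scene. Friction and masses are not known exactly. Their poses are not given: they have to be found in the camera images.
- cup_small: small turned steel cup standing on its round flange: flange 40 mm across and 8 mm thick, above it a plain round neck 24 mm across up to 44 mm above the underside, with an open blind bore 16 mm across in the top. About 0.17 kg. Loose. Origin: centre of the underside; z up along the cup's axis. All three cups are of the same bare steel.
- cup_medium: medium turned steel cup standing on its round flange: flange 62 mm across and 8 mm thick, above it a plain round neck 34 mm across up to 50 mm above the underside, with an open blind bore 24 mm across in the top. About 0.36 kg. Loose. Origin: centre of the underside; z up along the cup's axis. All three cups are of the same bare steel.
- cup_large: large turned steel cup standing on its round flange: flange 84 mm across and 8 mm thick, above it a plain round neck 46 mm across up to 56 mm above the underside, with an open blind bore 34 mm across in the top. About 0.62 kg. Loose. Origin: centre of the underside; z up along the cup's axis. All three cups are of the same bare steel.
- nest_small: small blue plastic nest plate, held fast on the worktop: 100 x 100 mm, 16 mm thick, with a round flat recess 56 mm across and 6 mm deep in its middle, made for the small cup's flange with 8 mm play all round. Origin: centre of the underside, recess floor at z = 10 mm; x, y along its sides. At the start the large cup stands across its top face and hides the recess.
- nest_medium: medium blue plastic nest plate, held fast on the worktop: 120 x 120 mm, 16 mm thick, with a round flat recess 78 mm across and 6 mm deep in its middle, made for the medium cup's flange with 8 mm play all round. Origin: centre of the underside, recess floor at z = 10 mm; x, y along its sides. At the start the small cup stands somewhere in its recess.
- nest_large: large blue plastic nest plate, held fast on the worktop: 140 x 140 mm, 16 mm thick, with a round flat recess 100 mm across and 6 mm deep in its middle, made for the large cup's flange with 8 mm play all round. Origin: centre of the underside, recess floor at z = 10 mm; x, y along its sides. At the start the medium cup stands somewhere in its recess.
- mat: square black rubber mat, 130 x 130 mm, 6 mm thick, fixed to the worktop, empty at the start: a free parking place. Origin: centre of the underside; z up.
- bottle: bystander: upright white plastic bottle with a blue cap, 56 mm across, 125 mm tall, loose. Origin: centre of the underside.
- brush: bystander: flat cleaning brush with a black handle, 170 mm long, 42 mm wide, 20 mm high, lying loose. Origin: middle of its length, on the underside; x along it towards the bristles.
- caliper: bystander: steel caliper with a black slider, 235 mm long, up to 70 mm wide, 12 mm high, lying loose. Origin: middle of the beam, on the underside; x along the beam away from the jaws.
Things that resemble listed ones, but are neither listed nor needed, are in the scene too. Leave any green or pink look-alike of the nest_small alone.

How it is judged:
At the end, for the whole second after the job is handed in: Each cup stands upright (within 0.04 rad) and at rest in the nest plate of its own size, its axis within 11.5 mm of the plate's centre and its underside on the recess floor (less than 12.5 mm above the plate's underside; the floor is at 10 mm) (horizontal distance between cup_small and nest_small below 0.0115 m and z of cup_small in the frame of nest_small below 0.0125 m and angle between each of cup_small, cup_medium, cup_large's own z axis and vertical below 0.04 rad and linear speed of each of cup_small, cup_medium, cup_large below 0.02 m/s and horizontal distance between cup_medium and nest_medium below 0.0115 m and z of cup_medium in the frame of nest_medium below 0.0125 m and horizontal distance between cup_large and nest_large below 0.0115 m and z of cup_large in the frame of nest_large below 0.0125 m); the robot touches nothing.
It fails at once if a cup is dropped (moves faster than 0.7 m/s with no finger on it, as after a fall of about 25 mm) ((linear speed of cup_small above 0.7 m/s and contact force between the fingers and cup_small below 0.05 N) or (linear speed of cup_medium above 0.7 m/s and contact force between the fingers and cup_medium below 0.05 N) or (linear speed of cup_large above 0.7 m/s and contact force between the fingers and cup_large below 0.05 N)).
It fails at once if a cup is tipped over (leans more than 0.7 rad) (angle between any of cup_small, cup_medium, cup_large's own z axis and vertical above 0.7 rad).
It fails at once if the bottle, the brush or the caliper is moved by more than 30 mm, or the bottle knocked over (distance of any of bottle, brush, caliper from where it was at the start of the episode above 0.03 m or angle between bottle's own z axis and vertical above 0.7 rad).
It also fails if it takes over 120 s, if anything falls off the work surface, if the arm or the gripper's body presses on something with over 40 N, if the wrist force passes 120 N, or if a joint passes its speed limit or range.

## Working session

There is one attempt and no reset: what is moved stays moved. The work goes in short steps, Python scripts to look and compute and a tool call to move; the robot and the scene stay as the last step left them, time stands still between calls to the robot, and variables do not carry over. Pictures are saved under pics/ and viewed, about 12 in all and at most 16, crops included, and the job is handed in when it is done.

Besides the shell and the picture viewer there is one more tool, called after ">>>" in YAML: its name, and indented under it one key for each argument. apply_moves: Moves the arm, as the interface text tells. Its arguments: {"type":"object","properties":{"series":{"type":"array","items":{"type":"object","properties":{"x":{"type":"number"},"y":{"type":"number"},"z":{"type":"number"},"wx":{"type":"number"},"wy":{"type":"number"},"wz":{"type":"number"},"fingers":{"type":"number"}}}},"force":{"type":"number"}},"required":["series"]}

```bash
ls; mkdir -p pics
python3 - <<'E'
from plant import *
import cv2,numpy as np
for n in("top","side"):
    p,d=snapshot(n); cv2.imwrite(f"pics/{n}0.png",p[:,:,::-1]); np.save(f"pics/{n}0.npy",d)
    m=camera_model(n); print(n,{k:np.round(v,4).tolist() if not isinstance(v,str) else v for k,v in m.items()})
print(get_state())
E
```

```text
pics
top {'camera_matrix': [[474.5714, 0.0, 312.2131], [0.0, 474.5714, 199.1684], [0.0, 0.0, 1.0]], 'world_from_camera': [[-0.0277, 0.9951, -0.0947, 0.4479], [-0.9995, -0.0262, 0.0169, 0.0103], [0.0143, 0.0952, 0.9954, 1.203], [0.0, 0.0, 0.0, 1.0]]}
side {'camera_matrix': [[465.8556, 0.0, 326.0606], [0.0, 465.8556, 207.8191], [0.0, 0.0, 1.0]], 'world_from_camera': [[0.6905, 0.431, -0.5809, -0.083], [-0.7231, 0.3883, -0.5713, -0.6304], [-0.0207, 0.8145, 0.5798, 0.6581], [0.0, 0.0, 0.0, 1.0]]}
{'clock': 0.1, 'q': array([-1.18017751,  0.68988131, -0.19453667,  1.56622259,  0.15726302,
        0.90250594, -0.21508865]), 'qd': array([-0.00229132, -0.00137626, -0.00082295, -0.00254008,  0.00018949,
        0.00063927,  0.00070131]), 'joint_torque': array([-3.43871332e-03, -5.28494060e+01, -1.27150789e+00, -1.53836489e+01,
       -5.24968060e-02,  2.06669007e-03,  3.38901395e-05]), 'tool_pos': array([0.21812005, 0.58504377, 0.20380708]), 'eef_rot': array([ 8.21347570e-01,  5.70427475e-01, -6.45128483e-04,  4.98001056e-04]), 'contact_force': array([ 0.08761835,  0.38061563, -0.36612987]), 'moment': array([-0.00342713,  0.03033797, -0.00421072]), 'opening': 0.9978902660599396}
```

View pics/top0.png

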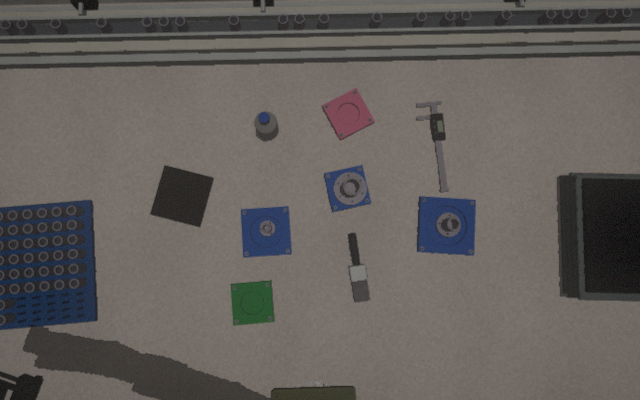

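View pics/side0.png

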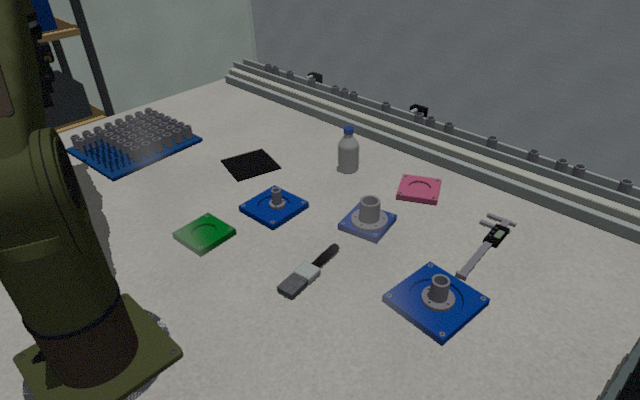

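Top view: mat (182,196), nest_small with the large cup on it (348,188), nest_medium with the small cup (266,231), nest_large with the medium cup (447,226), and decoys at (348,113) and (252,302). Next I measure positions.

```bash
cat > h.py <<'E'
from plant import *
import cv2,numpy as np
from scipy.spatial.transform import Rotation as R
def cloud(n,d):
    m=camera_model(n);K=m["camera_matrix"];T=m["world_from_camera"]
    v,u=np.mgrid[:400,:640]
    c=np.stack([(u-K[0,2])/K[0,0]*d,-(v-K[1,2])/K[1,1]*d,-d],-1)
    return c@T[:3,:3].T+T[:3,3]
def pix2plane(n,uv,z):
    m=camera_model(n);K=m["camera_matrix"];T=m["world_from_camera"];uv=np.atleast_2d(uv)
    r=np.c_[(uv[:,0]-K[0,2])/K[0,0],-(uv[:,1]-K[1,2])/K[1,1],-np.ones(len(uv))]@T[:3,:3].T
    return T[:3,3]+r*((z-T[2,3])/r[:,2])[:,None]
def proj(n,P):
    m=camera_model(n);K=m["camera_matrix"];T=m["world_from_camera"]
    c=(np.atleast_2d(P)-T[:3,3])@T[:3,:3]
    return np.c_[K[0,2]+K[0,0]*c[:,0]/-c[:,2],K[1,2]+K[1,1]*c[:,1]/c[:,2]]
def squares(n,p,mask,z):
    out=[]
    for c in cv2.findContours(mask.astype(np.uint8),cv2.RETR_EXTERNAL,cv2.CHAIN_APPROX_NONE)[0]:
        if cv2.contourArea(c)<800: continue
        w=pix2plane(n,c[:,0].astype(float),z)
        (x,y),s,a=cv2.minAreaRect((w[:,:2]*1000).astype(np.float32)); out.append(np.round([x,y,*s,a],1))
    return out
def goto(P,yaw=None):
    "shift in tool axes, units; wz units to reach yaw of jaw axis"
    s=get_state();r=R.from_quat(s["eef_rot"])
    return r.inv().apply(np.array(P)-s["tool_pos"])/0.8
def tilt():
    r=R.from_quat(get_state()["eef_rot"]).as_matrix();return r.round(3)
E
cat > m.py <<'E'
from h import *
import sys
p,d=snapshot("top");hsv=cv2.cvtColor(p,cv2.COLOR_RGB2HSV);h,s,v=cv2.split(hsv)
print("blue",*squares("top",p,(h>105)&(h<125)&(s>130),.016),sep="\n")
print("mat",*squares("top",p,(v<35),.006),sep="\n")
for n in("top","side"):
    if n=="side":p,d=snapshot(n)
    w=cloud(n,d)
    m=(w[...,2]>.035)&(w[...,2]<.1)&(abs(w[...,1])<.35)&(w[...,0]>.3)&(w[...,0]<.75)
    k,l,st,_=cv2.connectedComponentsWithStats(m.astype(np.uint8))
    for i in range(1,k):
        if st[i,4]<15: continue
        q=w[l==i];t=q[q[:,2]>np.percentile(q[:,2],95)-.008]
        b=[t[:,:2].min(0),t[:,:2].max(0)]
        print(n,"cup px",st[i],"rim mid",((b[0]+b[1])/2*1000).round(1),"size",((b[1]-b[0])*1000).round(1),"z",(np.percentile(q[:,2],95)*1000).round(1))
E
python3 m.py; python3 -c "
from h import *;print(tilt())"
```

```text
blue
[312.5 660.   82.2 198.2   3.4]
[483.9 109.1 116.  116.3   2.3]
[ 486.6 -345.   136.5  136.3   85. ]
mat
[ 451.2 -765.5  147.5  288.8   85.3]
top cup px [255 118  23  20 305] rim mid [736.  99.] size [27.6 43.2] z 96.8
top cup px [342 177  20  20 198] rim mid [ 585.1 -105.2] size [44.3 43.9] z 74.4
top cup px [444 217  11  15  75] rim mid [ 488.6 -341. ] size [31.5 17.1] z 61.2
top cup px [262 223  10  10  52] rim mid [491.5 104.4] size [21.9 19.5] z 57.4
side cup px [338 137  20  28 426] rim mid [736.6  94.5] size [26.9 45. ] z 96.3
side cup px [272 187  10  13 113] rim mid [494.3 101.4] size [23.8 22.6] z 56.9
side cup px [360 195  21  26 476] rim mid [ 587.6 -107.9] size [46.1 45.9] z 74.9
side cup px [430 274  15  21 166] rim mid [ 490.  -342.3] size [34.3 14.8] z 62.9
[[ 0.349  0.937 -0.   ]
 [ 0.937 -0.349 -0.001]
 [-0.001  0.    -1.   ]]
```

Run:
```python
from h import *
p=cv2.imread("pics/top0.png")[:,:,::-1];d=np.load("pics/top0.npy");hsv=cv2.cvtColor(p,cv2.COLOR_RGB2HSV);h,s,v=cv2.split(hsv)
print(hsv[172:206:8,330],hsv[196,182],hsv[196,230])
m=((h>100)&(h<130)&(s>90));m[:,:310]=0;m[:,400:]=0
print(squares("top",p,m,.016))
m=(v<45);m[:,:130]=0;m[:,240:]=0;m[:150]=0;m[240:]=0
print("mat",squares("top",p,m,.006))
c=p.copy()
def circ(x,y,z,r,col):
    a=np.linspace(0,6.3,60);q=proj("top",np.c_[x+r*np.cos(a),y+r*np.sin(a),z+0*a])
    return q
S=6
im=[]
for (x,y,zb,f,n,H,px,py,rr) in((.493,.103,.010,.020,.012,.044,.484,.109,.039),(.4895,-.3417,.010,.031,.017,.050,.487,-.345,.05),(.5865,-.1065,.016,.042,.023,.056,.584,-.106,.028)):
    u0,v0=(proj("top",[[px,py,.016]])[0]-32).astype(int)
    b=cv2.resize(c[v0:v0+64,u0:u0+64],None,fx=S,fy=S,interpolation=cv2.INTER_CUBIC);b=np.clip(b*1.6,0,255).astype(np.uint8)
    for q,col in((circ(x,y,zb+.008,f,0),(255,0,0)),(circ(x,y,zb+H,n,0),(255,255,0)),(circ(px,py,.016,rr,0),(0,255,0))):
        cv2.polylines(b,[(((q-[u0,v0]+.5)*S)).astype(int)],True,col,1)
    im.append(b)
o=np.hstack(im);o=cv2.resize(o,(798,266),interpolation=cv2.INTER_AREA);cv2.imwrite("pics/ov.png",o[:,:,::-1])
```

```text
[[114  88 101]
 [112 131  99]
 [113 136 101]
 [111 135 102]
 [111  53  68]] [17 40 45] [ 15  29 123]
[]
mat [array([579.4, 319.6, 126.7, 126.7,  74.4])]
```

View pics/ov.png

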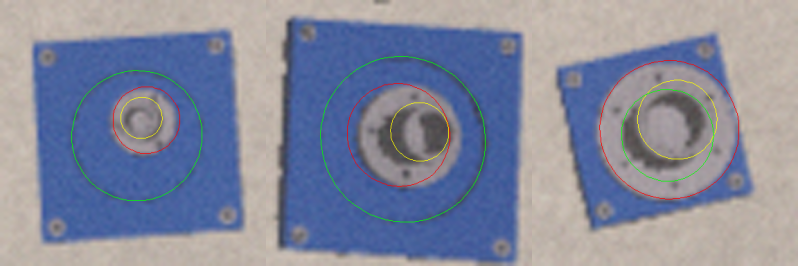

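Run:
```python
from h import *
p=cv2.imread("pics/top0.png")[:,:,::-1];h,s,v=cv2.split(cv2.cvtColor(p,cv2.COLOR_RGB2HSV))
m=((h>100)&(h<130)&(s>80));m[:,:315]=0;m[:,385:]=0;m[:160]=0;m[215:]=0
k,l,st,_=cv2.connectedComponentsWithStats(m.astype(np.uint8))
for i in range(1,k):
    if st[i,4]<15:m[l==i]=0
a=np.argwhere(m)[:,::-1].astype(float)
print(cv2.minAreaRect((pix2plane("top",a,.016)[:,:2]*1000).astype(np.float32)))
print("to small cup above", goto([.493,.103,.205]))
```

```text
((587.0919799804688, -97.7469711303711), (99.25287628173828, 99.22541809082031), 11.000494003295898)
to small cup above [-0.4448887   0.53241503 -0.00070895]
```

>>> apply_moves:
  series:
    - {"x":-0.05,"y":0.06}
    - {"x":-0.05,"y":0.06}
    - {"x":-0.05,"y":0.06}
    - {"x":-0.05,"y":0.06}
    - {"x":-0.05,"y":0.06}
    - {"x":-0.05,"y":0.06}
    - {"x":-0.05,"y":0.06}
    - {"x":-0.05,"y":0.06}
  force: 35

```text
schema error: expected keys x, y, z, wx, wy, wz, fingers
```

```bash
cat > g.py <<'E'
from h import *
import sys
s=get_state();print("clk",s["clock"].__round__(2),"pos",s["tool_pos"].round(4),"F",s["contact_force"].round(1),"open mm",round(s["opening"]*88,1),"q7",s["q"][6].round(2))
print("zaxis",R.from_quat(s["eef_rot"]).as_matrix()[:,2].round(4),"xaxis",R.from_quat(s["eef_rot"]).as_matrix()[:,0].round(3))
print("shift",goto([float(a) for a in sys.argv[1:4]]).round(4))
E
python3 g.py .493 .103 .08
```

```text
clk 0.2 pos [0.2182 0.5853 0.204 ] F [-0.8 -0.2 -0.1] open mm 88.0 q7 -0.22
zaxis [-3.e-04 -1.e-03 -1.e+00] xaxis [ 0.349  0.937 -0.001]
shift [-0.4447  0.5324  0.1555]
```

>>> apply_moves:
  series:
    - {"x":-0.05,"y":0.06,"z":0,"wx":0,"wy":0,"wz":0,"fingers":1}
    - {"x":-0.05,"y":0.06,"z":0,"wx":0,"wy":0,"wz":0,"fingers":1}
    - {"x":-0.05,"y":0.06,"z":0,"wx":0,"wy":0,"wz":0,"fingers":1}
    - {"x":-0.05,"y":0.06,"z":0,"wx":0,"wy":0,"wz":0,"fingers":1}
    - {"x":-0.05,"y":0.06,"z":0,"wx":0,"wy":0,"wz":0,"fingers":1}
    - {"x":-0.05,"y":0.06,"z":0,"wx":0,"wy":0,"wz":0,"fingers":1}
    - {"x":-0.05,"y":0.06,"z":0,"wx":0,"wy":0,"wz":0,"fingers":1}
    - {"x":-0.05,"y":0.06,"z":0,"wx":0,"wy":0,"wz":0,"fingers":1}
  force: 35

```text
clock: 1.2
tool_pos: [0.4665, 0.1553, 0.2019]
eef_rot: [0.818, 0.575, 0.001, -0.002]
contact_force: [0.7, 1.3, -0.8]
opening: 0.997
```

```bash
python3 g.py .493 .103 .08
```

```text
clk 1.2 pos [0.4665 0.1553 0.2019] F [ 0.7  1.3 -0.8] open mm 87.7 q7 0.59
zaxis [-3.0e-04  4.2e-03 -1.0e+00] xaxis [0.339 0.941 0.004]
shift [-0.0508  0.0536  0.1521]
```

>>> apply_moves:
  series:
    - {"x":-0.05,"y":0.053,"z":0,"wx":0,"wy":0,"wz":0,"fingers":0.2}
    - {"x":0,"y":0,"z":0.075,"wx":0,"wy":0,"wz":0,"fingers":0.2}
    - {"x":0,"y":0,"z":0.07,"wx":0,"wy":0,"wz":0,"fingers":0.2}
    - {"x":0,"y":0,"z":0,"wx":0,"wy":0,"wz":0,"fingers":0.2}

```text
clock: 1.7
tool_pos: [0.4996, 0.0937, 0.0839]
eef_rot: [0.823, 0.569, 0.003, 0.001]
contact_force: [-0.8, -0.1, 0.5]
opening: 0.605
```

```bash
python3 g.py .493 .103 .028
python3 - <<'E'
from h import *
o=[]
for n in("top","side"):
    p,_=snapshot(n);s=get_state();u,v=proj(n,[[.49,.105,.06]])[0].astype(int)
    o.append(cv2.resize(p[max(v-50,0):v+50,u-65:u+65],(390,300),interpolation=cv2.INTER_CUBIC))
cv2.imwrite("pics/c1.png",np.clip(np.hstack(o)[:,:,::-1]*1.5,0,255))
E
```

```text
clk 1.7 pos [0.4996 0.0937 0.0839] F [-0.8 -0.1  0.5] open mm 53.2 q7 0.63
zaxis [ 0.0065  0.0026 -1.    ] xaxis [0.353 0.935 0.005]
shift [ 0.0076 -0.0122  0.0698][ WARN:0@2.949] global loadsave.cpp:1063 imwrite_ Unsupported depth image for selected encoder is fallbacked to CV_8U.
```

View pics/c1.png

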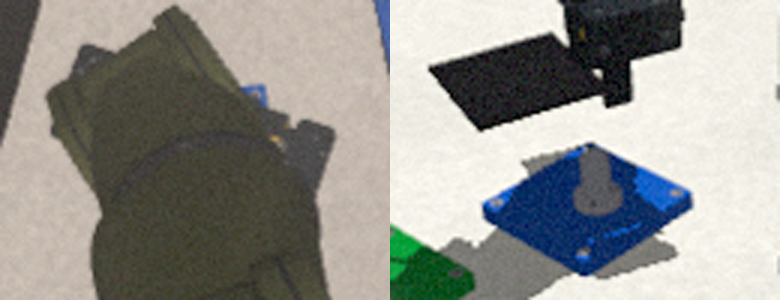

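>>> apply_moves:
  series:
    - {"x":0.0076,"y":-0.012,"z":0,"wx":0,"wy":0,"wz":0,"fingers":0.2}
    - {"x":0,"y":0,"z":0,"wx":0,"wy":0,"wz":0,"fingers":0.2}

```text
clock: 2.05
tool_pos: [0.4974, 0.1069, 0.0914]
eef_rot: [0.822, 0.569, 0.011, 0.003]
contact_force: [0.3, -0.1, 0.5]
opening: 0.6
```

```bash
python3 g.py .493 .103 .026
```

```text
clk 2.05 pos [0.4974 0.1069 0.0914] F [ 0.3 -0.1  0.5] open mm 52.8 q7 0.61
zaxis [ 0.0207  0.008  -0.9998] xaxis [0.351 0.936 0.015]
shift [-0.0077 -0.0047  0.0816]
```

```bash
cat >> g.py <<'E'
r=R.from_quat(s["eef_rot"]);x=np.array([.349,.937,0]);x/=np.linalg.norm(x);z=np.array([0,0,-1.])
t=R.from_matrix(np.c_[x,np.cross(z,x),z]);print("turn",((r.inv()*t).as_rotvec()/np.pi).round(4))
E
python3 g.py .493 .103 .026
```

```text
clk 2.05 pos [0.4974 0.1069 0.0914] F [ 0.3 -0.1  0.5] open mm 52.8 q7 0.61
zaxis [ 0.0207  0.008  -0.9998] xaxis [0.351 0.936 0.015]
shift [-0.0077 -0.0047  0.0816]
turn [ 0.0053 -0.0047 -0.0008]
```

>>> apply_moves:
  series:
    - {"x":-0.008,"y":-0.005,"z":0.03,"wx":0.005,"wy":-0.005,"wz":0,"fingers":0.2}
    - {"x":0,"y":0,"z":0,"wx":0,"wy":0,"wz":0,"fingers":0.2}

```text
clock: 2.3
tool_pos: [0.4936, 0.104, 0.0699]
eef_rot: [0.822, 0.57, 0.003, 0.001]
contact_force: [0.3, 0.8, 0.2]
opening: 0.599
```

```bash
python3 g.py .493 .103 .026
```

```text
clk 2.3 pos [0.4936 0.104  0.0699] F [0.3 0.8 0.2] open mm 52.7 q7 0.6
zaxis [ 5.8e-03  4.0e-04 -1.0e+00] xaxis [0.35  0.937 0.002]
shift [-0.0015 -0.0005  0.0549]
turn [ 0.0017 -0.0008 -0.0003]
```

Good; descend and grip.

>>> apply_moves:
  series:
    - {"x":-0.001,"y":0,"z":0.027,"wx":0.0015,"wy":-0.001,"wz":0,"fingers":0.2}
    - {"x":0,"y":0,"z":0.027,"wx":0,"wy":0,"wz":0,"fingers":0.2}
    - {"x":0,"y":0,"z":0,"wx":0,"wy":0,"wz":0,"fingers":0.2}

```text
clock: 2.68
tool_pos: [0.497, 0.1049, 0.0301]
eef_rot: [0.821, 0.57, 0.004, 0.002]
contact_force: [-0.0, -0.3, 0.2]
opening: 0.601
```

```bash
python3 g.py .493 .103 .026
```

```text
clk 2.67 pos [0.497  0.1049 0.0301] F [-0.  -0.3  0.2] open mm 52.9 q7 0.58
zaxis [ 0.0086  0.0018 -1.    ] xaxis [0.349 0.937 0.005]
shift [-0.004  -0.0039  0.005 ]
turn [ 0.0024 -0.0015 -0.0001]
```

>>> apply_moves:
  series:
    - {"x":-0.004,"y":-0.004,"z":0.005,"wx":0.0024,"wy":-0.0015,"wz":0,"fingers":0.2}
    - {"x":0,"y":0,"z":0,"wx":0,"wy":0,"wz":0,"fingers":-0.6}
    - {"x":0,"y":0,"z":0,"wx":0,"wy":0,"wz":0,"fingers":-0.8}
    - {"x":0,"y":0,"z":0,"wx":0,"wy":0,"wz":0,"fingers":-0.8}
    - {"x":0,"y":0,"z":0,"wx":0,"wy":0,"wz":0,"fingers":-0.8}
  force: 25

```text
clock: 3.3
tool_pos: [0.4948, 0.1035, 0.0292]
eef_rot: [0.821, 0.57, 0.002, 0.001]
contact_force: [-0.4, 0.7, 0.2]
opening: 0.169
```

```bash
python3 g.py .579 .320 .09
```

```text
clk 3.3 pos [0.4948 0.1035 0.0292] F [-0.4  0.7  0.2] open mm 14.8 q7 0.58
zaxis [ 0.0046  0.0016 -1.    ] xaxis [0.35  0.937 0.003]
shift [ 0.2906  0.0043 -0.075 ]
turn [ 0.0012 -0.001  -0.0002]
```

```bash
cat > look.py <<'E'
from h import *
import sys
n=sys.argv[1];x,y,z=map(float,sys.argv[3:6]);p,_=snapshot(n);u,v=proj(n,[[x,y,z]])[0].astype(int)
w=int(sys.argv[6]) if len(sys.argv)>6 else 40
u0,v0=max(u-w,0),max(v-w*3//4,0);c=cv2.resize(p[v0:v0+w*3//2,u0:u0+2*w],(600,450),interpolation=cv2.INTER_CUBIC)
cv2.imwrite("pics/"+sys.argv[2]+".png",np.clip(c[:,:,::-1]*1.5,0,255).astype(np.uint8))
E
python3 look.py side c2 .493 .103 .04
```

```text
(no output)
```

View pics/c2.png

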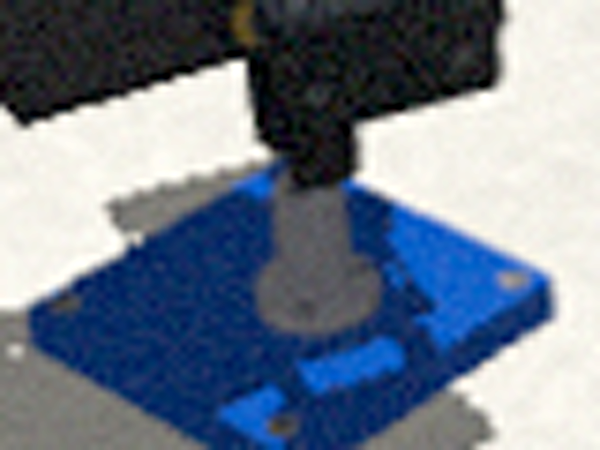

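The gripper closed to 14.8 mm, less than the 24 mm neck, and the picture shows the tips at the level of the cup's rim (row ~185). I'll use the depth image to see where the fingers really are.

Run:
```python
from h import *
p,d=snapshot("side");w=cloud("side",d);s=get_state();print(s["tool_pos"],s["opening"],s["contact_force"])
u0,v0=proj("side",[[.493,.103,.04]])[0].astype(int);print(u0,v0)
for v in range(v0-24,v0+16,2): print(v,[(p[v,u].sum(),*(w[v,u]*1000).round().astype(int)) for u in range(u0-3,u0+10,4)])
```

```text
[0.49468404 0.10349483 0.02914576] 0.10851788435540044 [ 1.17909724  0.88056562 -0.47638192]
275 195
171 [(np.uint64(16), np.int64(434), np.int64(33), np.int64(162)), (np.uint64(41), np.int64(438), np.int64(24), np.int64(164)), (np.uint64(59), np.int64(447), np.int64(22), np.int64(160)), (np.uint64(75), np.int64(455), np.int64(19), np.int64(158))]
173 [(np.uint64(19), np.int64(432), np.int64(31), np.int64(159)), (np.uint64(65), np.int64(440), np.int64(27), np.int64(157)), (np.uint64(69), np.int64(448), np.int64(24), np.int64(155)), (np.uint64(20), np.int64(458), np.int64(24), np.int64(150))]
175 [(np.uint64(55), np.int64(433), np.int64(32), np.int64(153)), (np.uint64(20), np.int64(-83), np.int64(-630), np.int64(658)), (np.uint64(39), np.int64(451), np.int64(28), np.int64(147)), (np.uint64(68), np.int64(459), np.int64(25), np.int64(144))]
177 [(np.uint64(71), np.int64(434), np.int64(34), np.int64(147)), (np.uint64(103), np.int64(441), np.int64(31), np.int64(145)), (np.uint64(53), np.int64(451), np.int64(30), np.int64(141)), (np.uint64(3), np.int64(458), np.int64(25), np.int64(139))]
1
[... 3289 characters left out ...]
100), np.int64(22)), (np.uint64(157), np.int64(485), np.int64(96), np.int64(20)), (np.uint64(172), np.int64(491), np.int64(89), np.int64(20)), (np.uint64(174), np.int64(500), np.int64(84), np.int64(18))]
207 [(np.uint64(201), np.int64(475), np.int64(99), np.int64(18)), (np.uint64(181), np.int64(479), np.int64(89), np.int64(20)), (np.uint64(182), np.int64(487), np.int64(84), np.int64(18)), (np.uint64(134), np.int64(498), np.int64(83), np.int64(13))]
209 [(np.uint64(148), np.int64(476), np.int64(102), np.int64(9)), (np.uint64(146), np.int64(480), np.int64(91), np.int64(12)), (np.uint64(137), np.int64(487), np.int64(85), np.int64(12)), (np.uint64(79), np.int64(492), np.int64(76), np.int64(14))]
```

Depth puts the fingertips at z≈0.065 while the reported TCP says 0.029; x and y agree. The reported height looks about 36 mm too low, and the fingers closed above the cup without touching it. I'll open and descend in small steps, watching the force.

>>> apply_moves:
  series:
    - {"x":0,"y":0,"z":0,"wx":0,"wy":0,"wz":0,"fingers":0.2}
    - {"x":0,"y":0,"z":0,"wx":0.0012,"wy":-0.001,"wz":0,"fingers":0.2}
    - {"x":0,"y":0,"z":0,"wx":0,"wy":0,"wz":0,"fingers":0.2}
    - {"x":0,"y":0,"z":0,"wx":0,"wy":0,"wz":0,"fingers":0.2}
    - {"x":0,"y":0,"z":0,"wx":0,"wy":0,"wz":0,"fingers":0.2}
    - {"x":0,"y":0,"z":0.01,"wx":0,"wy":0,"wz":0,"fingers":0.2}
    - {"x":0,"y":0,"z":0,"wx":0,"wy":0,"wz":0,"fingers":0.2}

```text
clock: 4.28
tool_pos: [0.4945, 0.1035, 0.0204]
eef_rot: [0.821, 0.57, -0.0, -0.0]
contact_force: [-0.1, -0.1, 0.0]
opening: 0.599
```

```bash
python3 g.py .493 .103 -.01
cat > tip.py <<'E'
from h import *
# lowest dark gripper points by both cameras near the TCP
s=get_state()
for n in("side","top"):
    p,d=snapshot(n);w=cloud(n,d);m=(p.sum(2)<130)&(np.linalg.norm(w[...,:2]-s["tool_pos"][:2],axis=-1)<.06)&(w[...,2]>.035)
    q=w[m];q=q[np.argsort(q[:,2])][:8];print(n,(q*1000).round().tolist())
print(s["tool_pos"].round(4),(s["opening"]*88).round(1))
E
python3 tip.py
```

```text
clk 4.28 pos [0.4945 0.1035 0.0204] F [-0.1 -0.1  0. ] open mm 52.7 q7 0.58
zaxis [-9.e-04 -3.e-04 -1.e+00] xaxis [ 0.35   0.937 -0.001]
shift [-0.0012 -0.0016  0.038 ]
turn [-0.0002  0.0002 -0.0002]
side [[496.0, 92.0, 39.0], [489.0, 94.0, 42.0], [490.0, 95.0, 43.0], [500.0, 110.0, 46.0], [500.0, 110.0, 49.0], [487.0, 95.0, 53.0], [478.0, 73.0, 56.0], [487.0, 93.0, 57.0]]
top [[507.0, 56.0, 203.0], [505.0, 158.0, 394.0], [523.0, 127.0, 395.0], [505.0, 146.0, 395.0], [513.0, 139.0, 396.0], [547.0, 101.0, 397.0], [508.0, 152.0, 398.0], [507.0, 153.0, 401.0]]Traceback (most recent call last):
  File "tip.py", line 7, in <module>
    print(s["tool_pos"].round(4),(s["opening"]*88).round(1))
                                 ^^^^^^^^^^^^^^^^^^^^^^^
AttributeError: 'float' object has no attribute 'round'
```

>>> apply_moves:
  series:
    - {"x":-0.001,"y":-0.0015,"z":0.012,"wx":0,"wy":0,"wz":0,"fingers":0.2}
    - {"x":0,"y":0,"z":0,"wx":0,"wy":0,"wz":0,"fingers":0.2}

```text
clock: 4.62
tool_pos: [0.4933, 0.1032, 0.0106]
eef_rot: [0.821, 0.57, -0.0, -0.0]
contact_force: [-0.4, 0.1, 0.3]
opening: 0.599
```

>>> apply_moves:
  series:
    - {"x":0,"y":0,"z":0.01,"wx":0,"wy":0,"wz":0,"fingers":0.2}
    - {"x":0,"y":0,"z":0,"wx":0,"wy":0,"wz":0,"fingers":0.2}

```text
clock: 4.88
tool_pos: [0.4933, 0.1032, 0.0019]
eef_rot: [0.821, 0.57, -0.0, -0.0]
contact_force: [-0.3, 0.1, -0.1]
opening: 0.599
```

```bash
python3 g.py .493 .103 -.01;  python3 look.py side c3 .493 .103 .04
```

```text
clk 4.88 pos [0.4933 0.1032 0.0019] F [-0.3  0.1 -0.1] open mm 52.8 q7 0.57
zaxis [-4.e-04 -1.e-04 -1.e+00] xaxis [ 0.35   0.937 -0.   ]
shift [-0.0004 -0.0002  0.0148]
turn [-0.0001  0.0001 -0.0002]
```

View pics/c3.png

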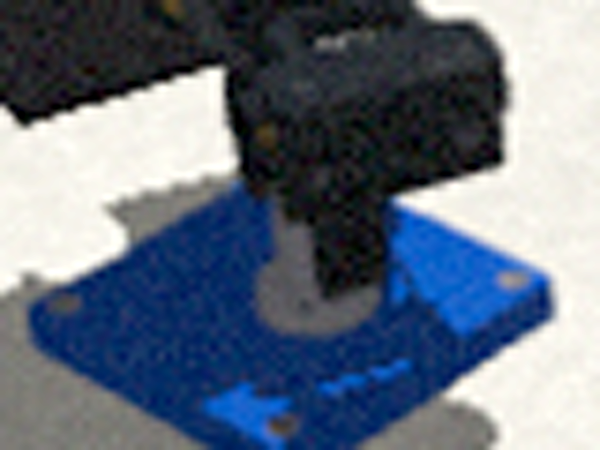

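The picture confirms it: the fingers now straddle the neck while the reported z is 0.002. So true tip z ≈ reported + 0.035. I go 9 mm lower and grip.

>>> apply_moves:
  series:
    - {"x":0,"y":0,"z":0.012,"wx":0,"wy":0,"wz":0,"fingers":0.2}
    - {"x":0,"y":0,"z":0,"wx":0,"wy":0,"wz":0,"fingers":-0.8}
    - {"x":0,"y":0,"z":0,"wx":0,"wy":0,"wz":0,"fingers":-0.8}
    - {"x":0,"y":0,"z":0,"wx":0,"wy":0,"wz":0,"fingers":-0.8}
    - {"x":0,"y":0,"z":0,"wx":0,"wy":0,"wz":0,"fingers":-0.8}
  force: 25

```text
clock: 5.55
tool_pos: [0.4937, 0.1034, -0.008]
eef_rot: [0.821, 0.57, 0.0, 0.0]
contact_force: [-0.4, 0.1, -1.1]
opening: 0.257
```

```bash
python3 g.py .579 .320 .05
```

```text
clk 5.55 pos [ 0.4937  0.1034 -0.008 ] F [-0.4  0.1 -1.1] open mm 22.6 q7 0.57
zaxis [ 5.e-04  3.e-04 -1.e+00] xaxis [0.35  0.937 0.   ]
shift [ 0.291   0.0053 -0.0724]
turn [ 0.0001 -0.0001 -0.0002]
```

>>> apply_moves:
  series:
    - {"x":0,"y":0,"z":-0.025,"wx":0,"wy":0,"wz":0,"fingers":-0.8}
    - {"x":0,"y":0,"z":-0.045,"wx":0,"wy":0,"wz":0,"fingers":-0.8}
    - {"x":0,"y":0,"z":0,"wx":0,"wy":0,"wz":0,"fingers":-0.8}

```text
clock: 5.92
tool_pos: [0.4931, 0.1031, 0.0488]
eef_rot: [0.821, 0.57, -0.001, -0.0]
contact_force: [0.3, 0.4, -1.8]
opening: 0.262
```

```bash
python3 g.py .579 .320 .05;  python3 look.py side c4 .493 .103 .06
```

```text
clk 5.92 pos [0.4931 0.1031 0.0488] F [ 0.3  0.4 -1.8] open mm 23.1 q7 0.59
zaxis [-1.1e-03 -3.0e-04 -1.0e+00] xaxis [ 0.349  0.937 -0.001]
shift [ 0.2915  0.0059 -0.0018]
turn [-0.0003  0.0002 -0.0002]
```

View pics/c4.png

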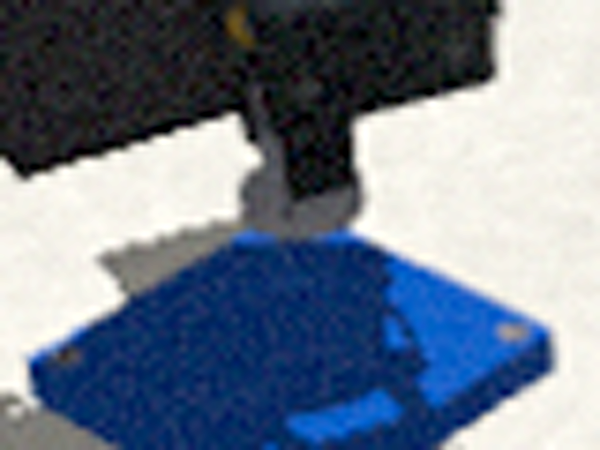

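The cup is lifted and held upright, with Fz at about -1.8 N. Now to the mat.

>>> apply_moves:
  series:
    - {"x":0.03,"y":0.001,"z":0,"wx":0,"wy":0,"wz":0,"fingers":-0.8}
    - {"x":0.06,"y":0.001,"z":0,"wx":0,"wy":0,"wz":0,"fingers":-0.8}
    - {"x":0.06,"y":0.001,"z":0,"wx":0,"wy":0,"wz":0,"fingers":-0.8}
    - {"x":0.06,"y":0.001,"z":0,"wx":0,"wy":0,"wz":0,"fingers":-0.8}
    - {"x":0.05,"y":0.001,"z":0,"wx":0,"wy":0,"wz":0,"fingers":-0.8}
    - {"x":0.025,"y":0.001,"z":0,"wx":0,"wy":0,"wz":0,"fingers":-0.8}
    - {"x":0,"y":0,"z":0,"wx":0,"wy":0,"wz":0,"fingers":-0.8}
    - {"x":0,"y":0,"z":0,"wx":0,"wy":0,"wz":0,"fingers":-0.8}

```text
clock: 6.98
tool_pos: [0.5707, 0.3141, 0.0323]
eef_rot: [0.822, 0.569, -0.013, -0.0]
contact_force: [1.1, -0.5, -1.8]
opening: 0.259
```

```bash
python3 g.py .579 .320 -.0115
```

```text
clk 6.97 pos [0.5707 0.3141 0.0323] F [ 1.1 -0.5 -1.8] open mm 22.8 q7 0.45
zaxis [-0.0215 -0.0144 -0.9997] xaxis [ 0.351  0.936 -0.021]
shift [0.0117 0.0079 0.0544]
turn [-0.0048  0.0067 -0.0009]
```

>>> apply_moves:
  series:
    - {"x":0.012,"y":0.008,"z":0.01,"wx":-0.005,"wy":0.007,"wz":0,"fingers":-0.8}
    - {"x":0,"y":0,"z":0,"wx":0,"wy":0,"wz":0,"fingers":-0.8}

```text
clock: 7.22
tool_pos: [0.5789, 0.3166, 0.0227]
eef_rot: [0.823, 0.568, -0.002, 0.001]
contact_force: [0.3, 0.4, -2.1]
opening: 0.261
```

```bash
python3 g.py .579 .320 -.0115
```

```text
clk 7.22 pos [0.5789 0.3166 0.0227] F [ 0.3  0.4 -2.1] open mm 23.0 q7 0.45
zaxis [-0.0014 -0.0032 -1.    ] xaxis [ 0.354  0.935 -0.004]
shift [ 0.0041 -0.0014  0.0428]
turn [-0.0001  0.0011 -0.0017]
```

>>> apply_moves:
  series:
    - {"x":0.002,"y":0,"z":0.02,"wx":0,"wy":0.001,"wz":-0.0015,"fingers":-0.8}
    - {"x":0,"y":0,"z":0.014,"wx":0,"wy":0,"wz":0,"fingers":-0.8}
    - {"x":0,"y":0,"z":0,"wx":0,"wy":0,"wz":0,"fingers":-0.8}

```text
clock: 7.6
tool_pos: [0.5787, 0.3155, -0.0066]
eef_rot: [0.822, 0.57, -0.002, 0.0]
contact_force: [0.2, -0.1, -1.7]
opening: 0.258
```

```bash
python3 g.py .579 .320 -.0115
```

```text
clk 7.6 pos [ 0.5787  0.3155 -0.0066] F [ 0.2 -0.1 -1.7] open mm 22.7 q7 0.44
zaxis [-0.0024 -0.0027 -1.    ] xaxis [ 0.351  0.936 -0.003]
shift [ 0.0055 -0.0016  0.0061]
turn [-0.0004  0.0011 -0.0006]
```

>>> apply_moves:
  series:
    - {"x":0,"y":0,"z":0.006,"wx":0,"wy":0.001,"wz":-0.0006,"fingers":-0.8}
    - {"x":0,"y":0,"z":0,"wx":0,"wy":0,"wz":0,"fingers":-0.8}

```text
clock: 7.85
tool_pos: [0.579, 0.3158, -0.0114]
eef_rot: [0.821, 0.571, 0.0, -0.001]
contact_force: [0.6, -0.0, -1.2]
opening: 0.262
```

```bash
python3 g.py .579 .320 -.0125
```

```text
clk 7.85 pos [ 0.579   0.3158 -0.0114] F [ 0.6 -0.  -1.2] open mm 23.0 q7 0.44
zaxis [-6.e-04  9.e-04 -1.e+00] xaxis [0.349 0.937 0.001]
shift [ 0.005  -0.0019  0.0013]
turn [-0.0003 -0.0002  0.    ]
```

>>> apply_moves:
  series:
    - {"x":0,"y":0,"z":0.0015,"wx":0,"wy":0,"wz":0,"fingers":-0.8}
    - {"x":0,"y":0,"z":0,"wx":0,"wy":0,"wz":0,"fingers":-0.3}
    - {"x":0,"y":0,"z":0,"wx":0,"wy":0,"wz":0,"fingers":0.2}
    - {"x":0,"y":0,"z":0,"wx":0,"wy":0,"wz":0,"fingers":0.2}
    - {"x":0,"y":0,"z":0,"wx":0,"wy":0,"wz":0,"fingers":0.2}
    - {"x":0,"y":0,"z":-0.03,"wx":0,"wy":0,"wz":0,"fingers":0.3}
    - {"x":0,"y":0,"z":-0.06,"wx":0,"wy":0,"wz":0,"fingers":0.4}
    - {"x":0,"y":0,"z":0,"wx":0,"wy":0,"wz":0,"fingers":0.4}

```text
clock: 8.85
tool_pos: [0.5797, 0.3163, 0.0621]
eef_rot: [0.821, 0.571, 0.001, -0.001]
contact_force: [0.2, 1.1, 0.3]
opening: 0.701
```

```bash
python3 g.py .4885 -.349 .06
```

```text
clk 8.85 pos [0.5797 0.3163 0.0621] F [0.2 1.1 0.3] open mm 61.7 q7 0.46
zaxis [ 7.0e-04  1.8e-03 -1.0e+00] xaxis [0.349 0.937 0.002]
shift [-0.8191  0.1833  0.001 ]
turn [ 0.     -0.0006  0.0001]
```

>>> apply_moves:
  series:
    - {"x":-0.05,"y":0.012,"z":-0.03,"wx":0,"wy":0,"wz":0,"fingers":0.5}
    - {"x":-0.075,"y":0.017,"z":-0.002,"wx":0,"wy":0,"wz":0,"fingers":0.5}
    - {"x":-0.075,"y":0.017,"z":-0.002,"wx":0,"wy":0,"wz":0,"fingers":0.5}
    - {"x":-0.075,"y":0.017,"z":-0.002,"wx":0,"wy":0,"wz":0,"fingers":0.5}
    - {"x":-0.075,"y":0.017,"z":-0.002,"wx":0,"wy":0,"wz":0,"fingers":0.5}
    - {"x":-0.075,"y":0.017,"z":-0.002,"wx":0,"wy":0,"wz":0,"fingers":0.5}
    - {"x":-0.075,"y":0.017,"z":-0.002,"wx":0,"wy":0,"wz":0,"fingers":0.5}
    - {"x":-0.05,"y":0.011,"z":0,"wx":0,"wy":0,"wz":0,"fingers":0.5}

```text
clock: 9.85
tool_pos: [0.5175, -0.1356, 0.0889]
eef_rot: [0.819, 0.574, -0.0, -0.003]
contact_force: [0.8, 0.6, 0.2]
opening: 0.75
```

```bash
python3 g.py .4885 -.349 .06; python3 m.py | grep cup
```

```text
clk 9.85 pos [ 0.5175 -0.1356  0.0889] F [0.8 0.6 0.2] open mm 66.0 q7 1.04
zaxis [-0.0044  0.0054 -1.    ] xaxis [0.341 0.94  0.004]
shift [-0.2633  0.057   0.0348]
turn [-0.0019 -0.0011  0.0028]
top cup px [255 119  23  19 303] rim mid [735.9  97.8] size [26.9 40.5] z 97.9
top cup px [344 177  18  12  92] rim mid [ 592.9 -107.2] size [27.6 40.9] z 74.9
top cup px [174 191  11  10  68] rim mid [576.4 315.6] size [20.3 22.5] z 54.2
side cup px [245 148   9  10  74] rim mid [579.8 315.1] size [22.8 24.5] z 53.3
side cup px [360 195  20  27 267] rim mid [581.5 -99.8] size [36.8 30.8] z 74.6
side cup px [430 274  16  21 164] rim mid [ 491.  -341.8] size [32.5 15.6] z 63.0
```

Small cup stands on the mat, so on to the medium cup.

>>> apply_moves:
  series:
    - {"x":-0.05,"y":0.011,"z":0,"wx":-0.002,"wy":-0.001,"wz":0.0028,"fingers":0.5}
    - {"x":-0.07,"y":0.015,"z":0,"wx":0,"wy":0,"wz":0,"fingers":0.5}
    - {"x":-0.07,"y":0.015,"z":0,"wx":0,"wy":0,"wz":0,"fingers":0.5}
    - {"x":-0.05,"y":0.01,"z":0,"wx":0,"wy":0,"wz":0,"fingers":0.5}
    - {"x":-0.01,"y":0.002,"z":0,"wx":0,"wy":0,"wz":0,"fingers":0.5}
    - {"x":0,"y":0,"z":0,"wx":0,"wy":0,"wz":0,"fingers":0.5}

```text
clock: 10.7
tool_pos: [0.4868, -0.3393, 0.0843]
eef_rot: [0.821, 0.571, 0.001, -0.003]
contact_force: [1.0, 0.6, -0.3]
opening: 0.749
```

```bash
python3 g.py .4885 -.349 .04
```

```text
clk 10.7 pos [ 0.4868 -0.3393  0.0843] F [ 1.   0.6 -0.3] open mm 65.9 q7 1.37
zaxis [-0.0024  0.0055 -1.    ] xaxis [0.348 0.937 0.004]
shift [-0.0108  0.0064  0.0553]
turn [-0.0013 -0.0014  0.0003]
```

>>> apply_moves:
  series:
    - {"x":-0.011,"y":0.006,"z":0.02,"wx":-0.0013,"wy":-0.0014,"wz":0,"fingers":0.5}
    - {"x":0,"y":0,"z":0.03,"wx":0,"wy":0,"wz":0,"fingers":0.5}
    - {"x":0,"y":0,"z":0,"wx":0,"wy":0,"wz":0,"fingers":0.5}

```text
clock: 11.08
tool_pos: [0.4906, -0.3435, 0.0415]
eef_rot: [0.819, 0.574, 0.001, -0.001]
contact_force: [-0.2, -0.5, 0.7]
opening: 0.75
```

```bash
python3 g.py .4885 -.349 -.009; python3 look.py side c5 .4885 -.349 .05
```

```text
clk 11.07 pos [ 0.4906 -0.3435  0.0415] F [-0.2 -0.5  0.7] open mm 66.0 q7 1.36
zaxis [ 1.0e-04  3.1e-03 -1.0e+00] xaxis [0.34  0.94  0.003]
shift [-0.0075 -0.      0.0631]
turn [-0.0003 -0.0009  0.003 ]
```

View pics/c5.png

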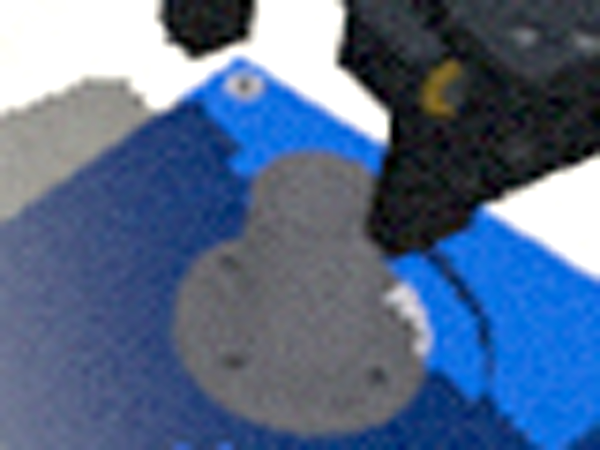

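Run:
```python
from h import *
p,d=snapshot("side");w=cloud("side",d)
m=(np.hypot(w[...,0]-.4885,w[...,1]+.349)<.045)&(p.min(2)>45)&(abs(p[...,0].astype(int)-p[...,2])<40)
for lo,hi in((.05,.066),(.016,.026)):
    q=w[m&(w[...,2]>lo)&(w[...,2]<hi)];a,b=np.percentile(q,[1,99],axis=0);print(len(q),((a+b)/2*1000).round(1),((b-a)*1000).round(1))
```

```text
206 [ 489.5 -351.7   57. ] [31.6 31.5 13.5]
419 [ 488.  -351.6   20.7] [54.8 59.   8.8]
```

>>> apply_moves:
  series:
    - {"x":-0.008,"y":0,"z":0.02,"wx":0,"wy":-0.001,"wz":0.003,"fingers":0.5}
    - {"x":0,"y":0,"z":0.02,"wx":0,"wy":0,"wz":0,"fingers":0.5}
    - {"x":0,"y":0,"z":0,"wx":0,"wy":0,"wz":0,"fingers":0.5}

```text
clock: 11.55
tool_pos: [0.4905, -0.3512, 0.0102]
eef_rot: [0.822, 0.57, 0.001, 0.002]
contact_force: [-0.1, -0.3, -0.0]
opening: 0.748
```

```bash
python3 g.py .489 -.350 -.009
```

```text
clk 11.55 pos [ 0.4905 -0.3512  0.0102] F [-0.1 -0.3 -0. ] open mm 65.9 q7 1.34
zaxis [ 0.0038 -0.0031 -1.    ] xaxis [ 0.35   0.937 -0.002]
shift [ 0.0008 -0.0024  0.024 ]
turn [ 0.0015  0.0005 -0.0003]
```

>>> apply_moves:
  series:
    - {"x":0.001,"y":-0.002,"z":0.022,"wx":0.0015,"wy":0.0005,"wz":0,"fingers":0.5}
    - {"x":0,"y":0,"z":0,"wx":0,"wy":0,"wz":0,"fingers":0.5}

```text
clock: 11.8
tool_pos: [0.4892, -0.3498, -0.0087]
eef_rot: [0.822, 0.57, -0.0, -0.0]
contact_force: [-0.1, 0.2, 0.1]
opening: 0.752
```

```bash
python3 g.py .489 -.350 -.009
```

```text
clk 11.8 pos [ 0.4892 -0.3498 -0.0087] F [-0.1  0.2  0.1] open mm 66.2 q7 1.33
zaxis [-4.e-04  4.e-04 -1.e+00] xaxis [0.35  0.937 0.   ]
shift [-0.0003 -0.0002  0.0004]
turn [-0.0002 -0.0001 -0.0003]
```

>>> apply_moves:
  series:
    - {"x":0,"y":0,"z":0,"wx":0,"wy":0,"wz":0,"fingers":-0.6}
    - {"x":0,"y":0,"z":0,"wx":0,"wy":0,"wz":0,"fingers":-0.6}
    - {"x":0,"y":0,"z":0,"wx":0,"wy":0,"wz":0,"fingers":-0.6}
    - {"x":0,"y":0,"z":0,"wx":0,"wy":0,"wz":0,"fingers":-0.6}
    - {"x":0,"y":0,"z":0,"wx":0,"wy":0,"wz":0,"fingers":-0.6}
  force: 35

```text
clock: 12.42
tool_pos: [0.4898, -0.3502, -0.008]
eef_rot: [0.822, 0.57, 0.0, 0.0]
contact_force: [1.2, 0.4, -2.8]
opening: 0.375
```

```bash
python3 g.py .489 -.350 -.009
```

```text
clk 12.43 pos [ 0.4898 -0.3502 -0.008 ] F [ 1.2  0.4 -2.8] open mm 33.0 q7 1.33
zaxis [ 1.e-03 -2.e-04 -1.e+00] xaxis [0.35  0.937 0.   ]
shift [-0.0001 -0.001   0.0012]
turn [ 0.0003 -0.     -0.0004]
```

>>> apply_moves:
  series:
    - {"x":0,"y":0,"z":-0.025,"wx":0,"wy":0,"wz":0,"fingers":-0.6}
    - {"x":0,"y":0,"z":-0.06,"wx":0,"wy":0,"wz":0,"fingers":-0.6}
    - {"x":0,"y":0,"z":-0.03,"wx":0,"wy":0,"wz":0,"fingers":-0.6}
    - {"x":0,"y":0,"z":0,"wx":0,"wy":0,"wz":0,"fingers":-0.6}

```text
clock: 12.92
tool_pos: [0.4886, -0.3496, 0.0886]
eef_rot: [0.821, 0.57, -0.0, -0.001]
contact_force: [0.2, -0.0, -4.3]
opening: 0.377
```

```bash
python3 g.py .484 .109 .08
```

```text
clk 12.93 pos [ 0.4886 -0.3496  0.0886] F [ 0.2 -0.  -4.3] open mm 33.2 q7 1.38
zaxis [-9.e-04  6.e-04 -1.e+00] xaxis [0.35  0.937 0.   ]
shift [ 0.535  -0.2058  0.0111]
turn [-0.0003 -0.0001 -0.0002]
```

>>> apply_moves:
  series:
    - {"x":0.035,"y":-0.0135,"z":0,"wx":0,"wy":0,"wz":0,"fingers":-0.6}
    - {"x":0.07,"y":-0.027,"z":0,"wx":0,"wy":0,"wz":0,"fingers":-0.6}
    - {"x":0.07,"y":-0.027,"z":0,"wx":0,"wy":0,"wz":0,"fingers":-0.6}
    - {"x":0.07,"y":-0.027,"z":0,"wx":0,"wy":0,"wz":0,"fingers":-0.6}
    - {"x":0.07,"y":-0.027,"z":0,"wx":0,"wy":0,"wz":0,"fingers":-0.6}
    - {"x":0.07,"y":-0.027,"z":0,"wx":0,"wy":0,"wz":0,"fingers":-0.6}
    - {"x":0.05,"y":-0.02,"z":0,"wx":0,"wy":0,"wz":0,"fingers":-0.6}
    - {"x":0.025,"y":-0.01,"z":0,"wx":0,"wy":0,"wz":0,"fingers":-0.6}

```text
clock: 13.92
tool_pos: [0.4824, 0.0542, 0.0841]
eef_rot: [0.823, 0.568, -0.002, -0.001]
contact_force: [-0.4, -0.8, -3.6]
opening: 0.374
```

```bash
python3 g.py .484 .109 .06
```

```text
clk 13.93 pos [0.4824 0.0542 0.0841] F [-0.4 -0.8 -3.6] open mm 32.9 q7 0.69
zaxis [-4.4e-03  4.0e-04 -1.0e+00] xaxis [ 0.355  0.935 -0.001]
shift [ 0.0648 -0.0223  0.0301]
turn [-0.0014  0.0004 -0.0022]
```

>>> apply_moves:
  series:
    - {"x":0.04,"y":-0.014,"z":0.01,"wx":-0.0014,"wy":0,"wz":-0.002,"fingers":-0.6}
    - {"x":0.018,"y":-0.006,"z":0.02,"wx":0,"wy":0,"wz":0,"fingers":-0.6}
    - {"x":0,"y":0,"z":0,"wx":0,"wy":0,"wz":0,"fingers":-0.6}

```text
clock: 14.3
tool_pos: [0.4824, 0.1079, 0.0583]
eef_rot: [0.82, 0.573, -0.001, -0.001]
contact_force: [-0.5, -0.2, -4.1]
opening: 0.376
```

```bash
python3 g.py .484 .109 .01
```

```text
clk 14.3 pos [0.4824 0.1079 0.0583] F [-0.5 -0.2 -4.1] open mm 33.1 q7 0.6
zaxis [-2.1e-03 -1.0e-04 -1.0e+00] xaxis [ 0.344  0.939 -0.001]
shift [0.002  0.0016 0.0604]
turn [-0.0006  0.0003  0.0017]
```

>>> apply_moves:
  series:
    - {"x":0.002,"y":0.001,"z":0.03,"wx":0,"wy":0,"wz":0.0017,"fingers":-0.6}
    - {"x":0,"y":0,"z":0.028,"wx":0,"wy":0,"wz":0,"fingers":-0.6}
    - {"x":0,"y":0,"z":0,"wx":0,"wy":0,"wz":0,"fingers":-0.6}

```text
clock: 14.68
tool_pos: [0.4839, 0.1058, 0.0117]
eef_rot: [0.822, 0.569, -0.001, 0.0]
contact_force: [0.1, -0.7, -2.5]
opening: 0.372
```

```bash
python3 g.py .484 .109 -.008; python3 m.py | grep -A3 blue
```

```text
clk 14.68 pos [0.4839 0.1058 0.0117] F [ 0.1 -0.7 -2.5] open mm 32.8 q7 0.58
zaxis [-0.002  -0.0023 -1.    ] xaxis [ 0.352  0.936 -0.003]
shift [ 0.0039 -0.0013  0.0246]
turn [-0.0004  0.0009 -0.001 ]
blue
[312.8 665.9  81.5 184.6   3.9]
[ 486.6 -344.7  137.2  136.2   84.9]
mat
```

>>> apply_moves:
  series:
    - {"x":0.004,"y":-0.001,"z":0.015,"wx":0,"wy":0.001,"wz":-0.001,"fingers":-0.6}
    - {"x":0,"y":0,"z":0,"wx":0,"wy":0,"wz":0,"fingers":-0.6}

```text
clock: 15.02
tool_pos: [0.4866, 0.1095, 0.0018]
eef_rot: [0.822, 0.57, 0.003, 0.0]
contact_force: [-1.4, 0.2, -3.6]
opening: 0.377
```

```bash
python3 g.py .484 .109 -.008
```

```text
clk 15.03 pos [0.4866 0.1095 0.0018] F [-1.4  0.2 -3.6] open mm 33.2 q7 0.58
zaxis [ 0.0043  0.0029 -1.    ] xaxis [0.35  0.937 0.004]
shift [-0.0018 -0.0028  0.0122]
turn [ 0.001  -0.0013 -0.0003]
```

>>> apply_moves:
  series:
    - {"x":-0.002,"y":-0.003,"z":0.01,"wx":0.001,"wy":-0.0013,"wz":0,"fingers":-0.6}
    - {"x":0,"y":0,"z":0,"wx":0,"wy":0,"wz":0,"fingers":-0.6}

```text
clock: 15.28
tool_pos: [0.4838, 0.1089, -0.0064]
eef_rot: [0.822, 0.57, 0.0, -0.0]
contact_force: [-0.1, 0.9, -3.8]
opening: 0.377
```

```bash
python3 g.py .484 .109 -.008; python3 look.py side c6 .484 .109 .03
```

```text
clk 15.28 pos [ 0.4838  0.1089 -0.0064] F [-0.1  0.9 -3.8] open mm 33.1 q7 0.58
zaxis [ 1.e-04  1.e-04 -1.e+00] xaxis [0.35  0.937 0.   ]
shift [0.0002 0.0002 0.002 ]
turn [ 0.     -0.     -0.0003]
```

View pics/c6.png

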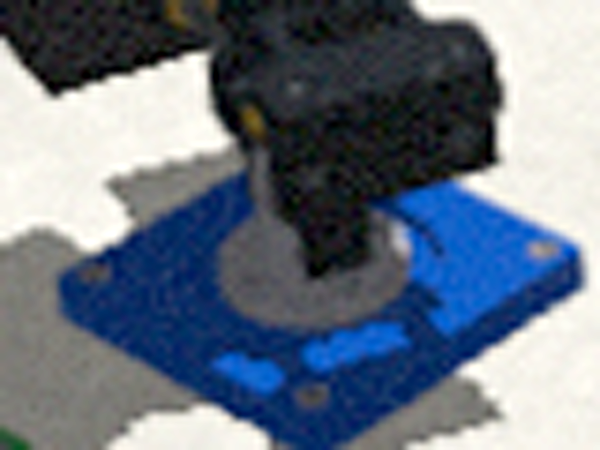

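Flange centre at about (315,265), plate centre at about (320,262): good. Lower and release.

>>> apply_moves:
  series:
    - {"x":0,"y":0,"z":0.0025,"wx":0,"wy":0,"wz":0,"fingers":-0.6}
    - {"x":0,"y":0,"z":0,"wx":0,"wy":0,"wz":0,"fingers":-0.1}
    - {"x":0,"y":0,"z":0,"wx":0,"wy":0,"wz":0,"fingers":0.3}
    - {"x":0,"y":0,"z":0,"wx":0,"wy":0,"wz":0,"fingers":0.3}
    - {"x":0,"y":0,"z":0,"wx":0,"wy":0,"wz":0,"fingers":0.3}
    - {"x":0,"y":0,"z":-0.03,"wx":0,"wy":0,"wz":0,"fingers":0.3}
    - {"x":0,"y":0,"z":-0.06,"wx":0,"wy":0,"wz":0,"fingers":0.6}
    - {"x":0,"y":0,"z":-0.03,"wx":0,"wy":0,"wz":0,"fingers":0.8}

```text
clock: 16.32
tool_pos: [0.4838, 0.109, 0.0896]
eef_rot: [0.821, 0.57, -0.0, 0.0]
contact_force: [0.6, 0.1, -0.7]
opening: 0.849
```

```bash
python3 g.py .5865 -.1065 .07
```

```text
clk 16.32 pos [0.4838 0.109  0.0896] F [ 0.6  0.1 -0.7] open mm 74.8 q7 0.61
zaxis [-4.e-04 -5.e-04 -1.e+00] xaxis [ 0.349  0.937 -0.001]
shift [-0.2075  0.2144  0.0246]
turn [-0.      0.0002 -0.0001]
```

>>> apply_moves:
  series:
    - {"x":-0.035,"y":0.036,"z":0,"wx":0,"wy":0,"wz":0,"fingers":0.8}
    - {"x":-0.05,"y":0.052,"z":0,"wx":0,"wy":0,"wz":0,"fingers":0.8}
    - {"x":-0.05,"y":0.052,"z":0,"wx":0,"wy":0,"wz":0,"fingers":0.8}
    - {"x":-0.035,"y":0.036,"z":0,"wx":0,"wy":0,"wz":0,"fingers":0.8}
    - {"x":-0.015,"y":0.015,"z":0,"wx":0,"wy":0,"wz":0,"fingers":0.8}
    - {"x":0,"y":0,"z":0,"wx":0,"wy":0,"wz":0,"fingers":0.8}

```text
clock: 17.08
tool_pos: [0.5795, -0.0857, 0.0923]
eef_rot: [0.82, 0.572, 0.003, 0.0]
contact_force: [-0.0, 0.3, 0.4]
opening: 0.899
```

```bash
python3 g.py .5865 -.1065 .04; python3 m.py
```

```text
clk 17.07 pos [ 0.5795 -0.0857  0.0923] F [-0.   0.3  0.4] open mm 79.1 q7 0.97
zaxis [ 0.0047  0.0025 -1.    ] xaxis [0.345 0.939 0.004]
shift [-0.0216  0.017   0.0653]
turn [ 0.0011 -0.0013  0.0013]
blue
[312.3 665.8  81.  184.7   3.8]
[483.9 109.1 116.1 116.6   2.4]
[ 485.1 -355.7  115.1  137.3   84.9]
mat
[ 449.  -779.8  115.1  229.9   84.6]
top cup px [255 118  23  20 301] rim mid [736.9  99.1] size [25.1 38.5] z 96.6
top cup px [174 191  11  10  64] rim mid [576.2 316.2] size [20.2 23.2] z 53.4
top cup px [257 225  15  14  97] rim mid [481.9 110. ] size [31.5 31.6] z 63.9
side cup px [338 142   7  21 113] rim mid [724.8 102.8] size [11.4 22.5] z 87.5
side cup px [245 148   9  10  78] rim mid [580.2 313.7] size [24.6 23.7] z 53.4
side cup px [265 185  15  17 217] rim mid [485.9 108. ] size [35.  37.9] z 63.2
side cup px [360 195  21  27 475] rim mid [ 587.3 -106.9] size [44.3 46. ] z 75.0
```

Medium cup is seated at (484,109). Now the large one.

>>> apply_moves:
  series:
    - {"x":-0.0216,"y":0.017,"z":0.01,"wx":0.001,"wy":-0.0013,"wz":0.001,"fingers":0.8}
    - {"x":0,"y":0,"z":0.025,"wx":0,"wy":0,"wz":0,"fingers":0.8}
    - {"x":0,"y":0,"z":0,"wx":0,"wy":0,"wz":0,"fingers":0.8}

```text
clock: 17.55
tool_pos: [0.5859, -0.102, 0.0631]
eef_rot: [0.818, 0.575, -0.0, -0.001]
contact_force: [-0.4, -0.1, 0.2]
opening: 0.902
```

```bash
python3 g.py .587 -.107 .000
```

```text
clk 17.55 pos [ 0.5859 -0.102   0.0631] F [-0.4 -0.1  0.2] open mm 79.4 q7 0.99
zaxis [-0.0018  0.0014 -1.    ] xaxis [0.339 0.941 0.001]
shift [-0.0054  0.0036  0.0789]
turn [-0.0007 -0.0002  0.0035]
```

>>> apply_moves:
  series:
    - {"x":-0.006,"y":0.0035,"z":0.025,"wx":0,"wy":0,"wz":0.0035,"fingers":0.8}
    - {"x":0,"y":0,"z":0,"wx":0,"wy":0,"wz":0,"fingers":0.8}

```text
clock: 17.8
tool_pos: [0.5872, -0.1082, 0.0421]
eef_rot: [0.821, 0.57, -0.0, -0.001]
contact_force: [0.4, -0.5, 0.2]
opening: 0.899
```

```bash
python3 g.py .587 -.107 .000
```

```text
clk 17.8 pos [ 0.5872 -0.1082  0.0421] F [ 0.4 -0.5  0.2] open mm 79.1 q7 0.98
zaxis [-1.6e-03  8.0e-04 -1.0e+00] xaxis [0.349 0.937 0.   ]
shift [ 0.0013 -0.0007  0.0526]
turn [-0.0006 -0.0001 -0.0001]
```

>>> apply_moves:
  series:
    - {"x":0.001,"y":0,"z":0.025,"wx":0,"wy":0,"wz":0,"fingers":0.8}
    - {"x":0,"y":0,"z":0.02,"wx":0,"wy":0,"wz":0,"fingers":0.8}
    - {"x":0,"y":0,"z":0,"wx":0,"wy":0,"wz":0,"fingers":0.8}

```text
clock: 18.18
tool_pos: [0.5885, -0.1076, 0.0055]
eef_rot: [0.821, 0.57, 0.0, -0.0]
contact_force: [0.2, 0.5, 0.7]
opening: 0.902
```

```bash
python3 g.py .587 -.107 .000
```

```text
clk 18.18 pos [ 0.5885 -0.1076  0.0055] F [0.2 0.5 0.7] open mm 79.4 q7 0.96
zaxis [ 1.e-04  6.e-04 -1.e+00] xaxis [0.349 0.937 0.001]
shift [ 0.0001 -0.002   0.0069]
turn [-0.     -0.0002 -0.0001]
```

>>> apply_moves:
  series:
    - {"x":0,"y":-0.002,"z":0.005,"wx":0,"wy":0,"wz":0,"fingers":0.8}
    - {"x":0,"y":0,"z":0,"wx":0,"wy":0,"wz":0,"fingers":-0.4}
    - {"x":0,"y":0,"z":0,"wx":0,"wy":0,"wz":0,"fingers":-0.4}
    - {"x":0,"y":0,"z":0,"wx":0,"wy":0,"wz":0,"fingers":-0.4}
    - {"x":0,"y":0,"z":0,"wx":0,"wy":0,"wz":0,"fingers":-0.4}
    - {"x":0,"y":0,"z":0,"wx":0,"wy":0,"wz":0,"fingers":-0.4}
  force: 50

```text
clock: 18.92
tool_pos: [0.5885, -0.1068, 0.0031]
eef_rot: [0.821, 0.57, 0.002, 0.001]
contact_force: [0.6, 0.6, -2.5]
opening: 0.509
```

```bash
python3 g.py .587 -.107 .08
```

```text
clk 18.93 pos [ 0.5885 -0.1068  0.0031] F [ 0.6  0.6 -2.5] open mm 44.8 q7 0.96
zaxis [ 3.7e-03  7.0e-04 -1.0e+00] xaxis [0.349 0.937 0.002]
shift [-0.0007 -0.0014 -0.0961]
turn [ 0.001  -0.0006 -0.    ]
```

>>> apply_moves:
  series:
    - {"x":0,"y":0,"z":-0.02,"wx":0,"wy":0,"wz":0,"fingers":-0.4}
    - {"x":0,"y":0,"z":-0.04,"wx":0,"wy":0,"wz":0,"fingers":-0.4}
    - {"x":0,"y":0,"z":-0.02,"wx":0,"wy":0,"wz":0,"fingers":-0.4}
    - {"x":0,"y":0,"z":0,"wx":0,"wy":0,"wz":0,"fingers":-0.4}

```text
clock: 19.42
tool_pos: [0.5849, -0.1072, 0.068]
eef_rot: [0.821, 0.57, -0.001, -0.001]
contact_force: [-0.4, -1.0, -6.8]
opening: 0.505
```

```bash
python3 g.py .487 -.345 .07
python3 - <<'E'
from h import *
p,d=snapshot("top");q,_=snapshot("side")
c=lambda p,P,w:cv2.resize(p[(t:=(proj(n,[P])[0]).astype(int))[1]-w*3//4:t[1]+w*3//4,t[0]-w:t[0]+w],(400,300),interpolation=cv2.INTER_CUBIC)
o=[]
n="top";o.append(c(p,[.587,-.1,.05],50))
n="side";o.append(c(q,[.587,-.1,.07],50))
cv2.imwrite("pics/c7.png",np.clip(np.hstack(o)[:,:,::-1]*1.5,0,255).astype(np.uint8))
E
```

```text
clk 19.43 pos [ 0.5849 -0.1072  0.068 ] F [-0.4 -1.  -6.8] open mm 44.5 q7 0.99
zaxis [-3.4e-03  6.0e-04 -1.0e+00] xaxis [ 0.349  0.937 -0.001]
shift [-0.3212 -0.0108 -0.0022]
turn [-0.0011  0.0002 -0.0001]
```

View pics/c7.png

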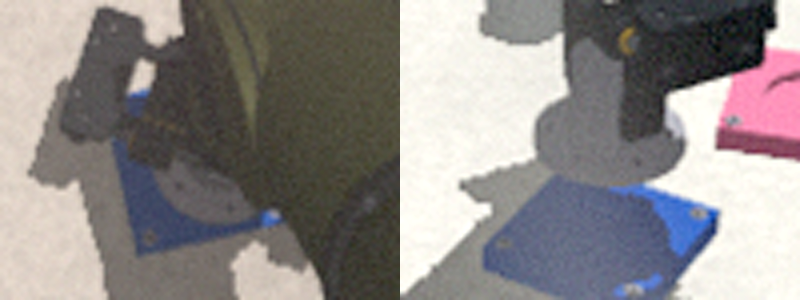

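The large cup is held upright and clear of the plate. Carry it to nest_large.

>>> apply_moves:
  series:
    - {"x":-0.03,"y":-0.001,"z":0,"wx":-0.001,"wy":0,"wz":0,"fingers":-0.4}
    - {"x":-0.055,"y":-0.002,"z":0,"wx":0,"wy":0,"wz":0,"fingers":-0.4}
    - {"x":-0.06,"y":-0.002,"z":0,"wx":0,"wy":0,"wz":0,"fingers":-0.4}
    - {"x":-0.06,"y":-0.002,"z":0,"wx":0,"wy":0,"wz":0,"fingers":-0.4}
    - {"x":-0.045,"y":-0.002,"z":0,"wx":0,"wy":0,"wz":0,"fingers":-0.4}
    - {"x":-0.03,"y":-0.001,"z":0,"wx":0,"wy":0,"wz":0,"fingers":-0.4}
    - {"x":-0.01,"y":0,"z":0,"wx":0,"wy":0,"wz":0,"fingers":-0.4}
    - {"x":0,"y":0,"z":0,"wx":0,"wy":0,"wz":0,"fingers":-0.4}

```text
clock: 20.52
tool_pos: [0.4887, -0.3239, 0.057]
eef_rot: [0.82, 0.572, -0.004, -0.008]
contact_force: [-0.8, 0.1, -7.2]
opening: 0.505
```

```bash
python3 g.py .487 -.345 .03
```

```text
clk 20.52 pos [ 0.4887 -0.3239  0.057 ] F [-0.8  0.1 -7.2] open mm 44.4 q7 1.33
zaxis [-0.0158  0.0074 -0.9998] xaxis [0.346 0.938 0.001]
shift [-0.0255  0.0077  0.0336]
turn [-0.0055 -0.0005  0.0012]
```

>>> apply_moves:
  series:
    - {"x":-0.0255,"y":0.008,"z":0,"wx":-0.0055,"wy":0,"wz":0.001,"fingers":-0.4}
    - {"x":0,"y":0,"z":0,"wx":0,"wy":0,"wz":0,"fingers":-0.4}
    - {"x":0,"y":0,"z":0,"wx":0,"wy":0,"wz":0,"fingers":-0.4}

```text
clock: 20.9
tool_pos: [0.4895, -0.3441, 0.0565]
eef_rot: [0.82, 0.573, 0.002, -0.0]
contact_force: [0.2, -0.1, -6.3]
opening: 0.506
```

```bash
python3 g.py .487 -.345 .01
```

```text
clk 20.9 pos [ 0.4895 -0.3441  0.0565] F [ 0.2 -0.1 -6.3] open mm 44.5 q7 1.36
zaxis [ 0.0026  0.0025 -1.    ] xaxis [0.344 0.939 0.003]
shift [-0.0023 -0.0026  0.0581]
turn [ 0.0005 -0.001   0.0016]
```

>>> apply_moves:
  series:
    - {"x":-0.002,"y":-0.0025,"z":0.025,"wx":0.0005,"wy":-0.001,"wz":0.0016,"fingers":-0.4}
    - {"x":0,"y":0,"z":0.025,"wx":0,"wy":0,"wz":0,"fingers":-0.4}
    - {"x":0,"y":0,"z":0,"wx":0,"wy":0,"wz":0,"fingers":-0.4}

```text
clock: 21.28
tool_pos: [0.4889, -0.3443, 0.0164]
eef_rot: [0.821, 0.571, 0.001, 0.001]
contact_force: [0.0, 0.2, -7.4]
opening: 0.505
```

```bash
python3 g.py .487 -.345 -.0025
```

```text
clk 21.27 pos [ 0.4889 -0.3443  0.0164] F [ 0.   0.2 -7.4] open mm 44.4 q7 1.33
zaxis [ 2.5e-03 -5.0e-04 -1.0e+00] xaxis [0.347 0.938 0.   ]
shift [-0.0017 -0.0019  0.0237]
turn [ 0.0008 -0.0001  0.0007]
```

>>> apply_moves:
  series:
    - {"x":-0.0017,"y":-0.002,"z":0.015,"wx":0.0008,"wy":0,"wz":0.0007,"fingers":-0.4}
    - {"x":0,"y":0,"z":0,"wx":0,"wy":0,"wz":0,"fingers":-0.4}

```text
clock: 21.52
tool_pos: [0.4878, -0.345, 0.0048]
eef_rot: [0.821, 0.571, 0.001, 0.001]
contact_force: [0.1, -1.1, -7.4]
opening: 0.503
```

```bash
python3 g.py .487 -.345 -.0025
```

```text
clk 21.52 pos [ 0.4878 -0.345   0.0048] F [ 0.1 -1.1 -7.4] open mm 44.3 q7 1.32
zaxis [ 1.7e-03 -1.0e-04 -1.0e+00] xaxis [0.349 0.937 0.   ]
shift [-0.0003 -0.001   0.0091]
turn [ 0.0005 -0.0001  0.0001]
```

>>> apply_moves:
  series:
    - {"x":0,"y":-0.001,"z":0.0075,"wx":0.0005,"wy":0,"wz":0,"fingers":-0.4}
    - {"x":0,"y":0,"z":0,"wx":0,"wy":0,"wz":0,"fingers":-0.4}

```text
clock: 21.78
tool_pos: [0.4877, -0.3451, -0.0009]
eef_rot: [0.821, 0.571, 0.001, 0.001]
contact_force: [0.1, 0.2, -7.3]
opening: 0.5
```

```bash
python3 g.py .487 -.345 -.0035; python3 look.py side c8 .487 -.345 .03 55
```

```text
clk 21.77 pos [ 0.4877 -0.3451 -0.0009] F [ 0.1  0.2 -7.3] open mm 44.0 q7 1.32
zaxis [ 1.5e-03 -2.0e-04 -1.0e+00] xaxis [0.349 0.937 0.   ]
shift [-0.0002 -0.0008  0.0033]
turn [ 0.0005 -0.0001  0.0001]
```

View pics/c8.png

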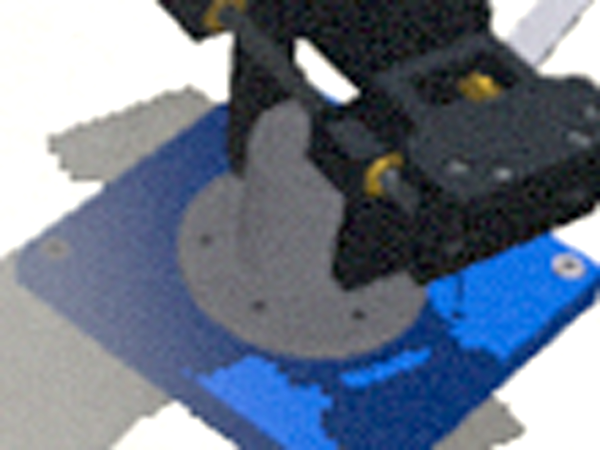

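Flange centred at about (305,262) on the plate centre (312,257). Lower the last 2 to 3 mm and check for contact.

>>> apply_moves:
  series:
    - {"x":0,"y":0,"z":0.0025,"wx":0,"wy":0,"wz":0,"fingers":-0.4}
    - {"x":0,"y":0,"z":0,"wx":0,"wy":0,"wz":0,"fingers":-0.4}

```text
clock: 22.08
tool_pos: [0.4886, -0.3455, -0.0023]
eef_rot: [0.821, 0.571, 0.001, 0.001]
contact_force: [0.2, 0.6, -6.7]
opening: 0.503
```

```bash
python3 g.py .487 -.345 -.0035
```

```text
clk 22.07 pos [ 0.4886 -0.3455 -0.0023] F [ 0.2  0.6 -6.7] open mm 44.3 q7 1.31
zaxis [ 0.0033 -0.0011 -1.    ] xaxis [0.349 0.937 0.   ]
shift [-0.0002 -0.0021  0.0016]
turn [ 0.0011 -0.0001  0.0001]
```

>>> apply_moves:
  series:
    - {"x":0,"y":-0.001,"z":0.002,"wx":0.001,"wy":0,"wz":0,"fingers":-0.4}
    - {"x":0,"y":0,"z":0,"wx":0,"wy":0,"wz":0,"fingers":-0.4}

```text
clock: 22.32
tool_pos: [0.4886, -0.3455, -0.0027]
eef_rot: [0.821, 0.571, 0.0, 0.001]
contact_force: [-0.6, -0.1, -7.3]
opening: 0.506
```

```bash
python3 g.py .487 -.345 -.0035
```

```text
clk 22.32 pos [ 0.4886 -0.3455 -0.0027] F [-0.6 -0.1 -7.3] open mm 44.6 q7 1.31
zaxis [ 1.8e-03 -9.0e-04 -1.0e+00] xaxis [ 0.349  0.937 -0.   ]
shift [-0.0001 -0.0021  0.001 ]
turn [0.0006 0.0001 0.0001]
```

>>> apply_moves:
  series:
    - {"x":0,"y":0,"z":0.003,"wx":0,"wy":0,"wz":0,"fingers":-0.4}
    - {"x":0,"y":0,"z":0.001,"wx":0,"wy":0,"wz":0,"fingers":-0.4}

```text
clock: 22.58
tool_pos: [0.4887, -0.3457, -0.0028]
eef_rot: [0.821, 0.571, 0.0, 0.002]
contact_force: [-1.2, 0.7, -2.8]
opening: 0.502
```

Contact: the weight is coming off. Release and rise.

>>> apply_moves:
  series:
    - {"x":0,"y":0,"z":0,"wx":0,"wy":0,"wz":0,"fingers":0.3}
    - {"x":0,"y":0,"z":0,"wx":0,"wy":0,"wz":0,"fingers":0.7}
    - {"x":0,"y":0,"z":0,"wx":0,"wy":0,"wz":0,"fingers":0.7}
    - {"x":0,"y":0,"z":0,"wx":0,"wy":0,"wz":0,"fingers":0.7}
    - {"x":0,"y":0,"z":-0.03,"wx":0,"wy":0,"wz":0,"fingers":0.7}
    - {"x":0,"y":0,"z":-0.06,"wx":0,"wy":0,"wz":0,"fingers":0.7}
    - {"x":0,"y":0,"z":-0.03,"wx":0,"wy":0,"wz":0,"fingers":0.7}
    - {"x":0,"y":0,"z":0,"wx":0,"wy":0,"wz":0,"fingers":0.2}

```text
clock: 23.58
tool_pos: [0.4902, -0.346, 0.0955]
eef_rot: [0.821, 0.571, 0.001, 0.003]
contact_force: [0.5, -0.3, -0.4]
opening: 0.758
```

```bash
python3 g.py .579 .316 .085;python3 - <<'E'
from h import *
p=snapshot("top")[0];h,s,v=cv2.split(cv2.cvtColor(p,cv2.COLOR_RGB2HSV))
m=((h>100)&(h<130)&(s>80));m[:,:315]=0;m[:,385:]=0;m[:160]=0;m[215:]=0
print(squares("top",p,m,.016))
# recess ring centre on the plate from the side camera
q,_=snapshot("side");print(proj("side",[[.587,-.098,.016]]));cv2.imwrite("pics/s.png",q[:,:,::-1])
o=[]
for n,i in(("top",p),("side",q)):
    i=np.clip(i*1.4,0,255).astype(np.uint8);c=proj(n,[[.587,-.098,.016]])[0].astype(int)-[40,30];b=cv2.resize(i[c[1]:c[1]+60,c[0]:c[0]+80],(400,300),interpolation=cv2.INTER_CUBIC)
    a=np.linspace(0,6.3,60);e=proj(n,np.c_[.587+.028*np.cos(a),-.098+.028*np.sin(a),.016+0*a])
    cv2.polylines(b,[((e-c+.5)*5).astype(int)],True,(255,255,0),1);o.append(b)
cv2.imwrite("pics/c9.png",np.hstack(o)[:,:,::-1])
E
```

```text
clk 23.57 pos [ 0.4902 -0.346   0.0955] F [ 0.5 -0.3 -0.4] open mm 66.7 q7 1.37
zaxis [ 0.0051 -0.0034 -1.    ] xaxis [ 0.349  0.937 -0.001]
shift [ 0.8143 -0.1847  0.0109]
turn [0.0019 0.0004 0.0001]
[array([586.9, -97.5,  99.2,  99.6,  11.4])]
[[365.80834464 219.80215498]]
```

View pics/c9.png

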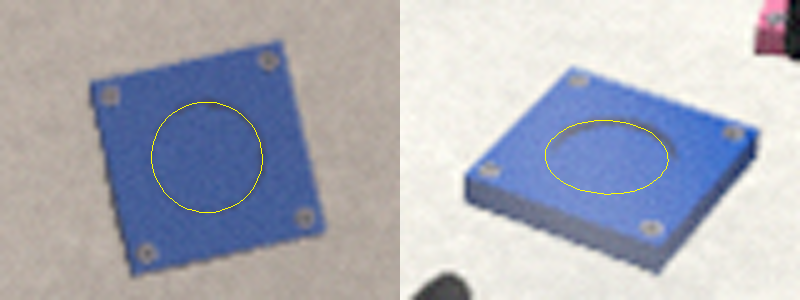

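nest_small is empty at (587,-97.5), its recess matching in both views. Now fetch the small cup.

>>> apply_moves:
  series:
    - {"x":0.05,"y":-0.0115,"z":0,"wx":0.002,"wy":0,"wz":0,"fingers":0.2}
    - {"x":0.075,"y":-0.017,"z":0,"wx":0,"wy":0,"wz":0,"fingers":0.2}
    - {"x":0.075,"y":-0.017,"z":0,"wx":0,"wy":0,"wz":0,"fingers":0.2}
    - {"x":0.075,"y":-0.017,"z":0,"wx":0,"wy":0,"wz":0,"fingers":0.2}
    - {"x":0.075,"y":-0.017,"z":0,"wx":0,"wy":0,"wz":0,"fingers":0.2}
    - {"x":0.075,"y":-0.017,"z":0,"wx":0,"wy":0,"wz":0,"fingers":0.2}
    - {"x":0.075,"y":-0.017,"z":0,"wx":0,"wy":0,"wz":0,"fingers":0.2}
    - {"x":0.075,"y":-0.017,"z":0,"wx":0,"wy":0,"wz":0,"fingers":0.2}

```text
clock: 24.68
tool_pos: [0.5483, 0.1245, 0.0795]
eef_rot: [0.825, 0.565, -0.01, -0.005]
contact_force: [1.5, -0.4, 0.8]
opening: 0.598
```

```bash
python3 g.py .579 .316 .085
```

```text
clk 24.68 pos [0.5483 0.1245 0.0795] F [ 1.5 -0.4  0.8] open mm 52.7 q7 0.63
zaxis [-0.0221 -0.003  -0.9998] xaxis [ 0.361  0.932 -0.011]
shift [ 0.237  -0.0509 -0.0084]
turn [-0.0062  0.0034 -0.0042]
```

>>> apply_moves:
  series:
    - {"x":0.06,"y":-0.013,"z":-0.003,"wx":-0.006,"wy":0.003,"wz":-0.004,"fingers":0.2}
    - {"x":0.065,"y":-0.014,"z":-0.003,"wx":0,"wy":0,"wz":0,"fingers":0.2}
    - {"x":0.05,"y":-0.011,"z":0,"wx":0,"wy":0,"wz":0,"fingers":0.2}
    - {"x":0.03,"y":-0.007,"z":0,"wx":0,"wy":0,"wz":0,"fingers":0.2}
    - {"x":0.01,"y":-0.002,"z":0,"wx":0,"wy":0,"wz":0,"fingers":0.2}
    - {"x":0,"y":0,"z":0,"wx":0,"wy":0,"wz":0,"fingers":0.2}

```text
clock: 25.42
tool_pos: [0.5672, 0.3088, 0.0732]
eef_rot: [0.818, 0.575, -0.007, -0.001]
contact_force: [0.3, 0.4, -0.3]
opening: 0.597
```

```bash
python3 g.py .579 .3155 .03
```

```text
clk 25.43 pos [0.5672 0.3088 0.0732] F [ 0.3  0.4 -0.3] open mm 52.5 q7 0.46
zaxis [-0.0132 -0.0061 -0.9999] xaxis [ 0.339  0.941 -0.01 ]
shift [0.0134 0.0117 0.0537]
turn [-0.0033  0.0033  0.0033]
```

>>> apply_moves:
  series:
    - {"x":0.0134,"y":0.012,"z":0.03,"wx":-0.003,"wy":0.003,"wz":0.003,"fingers":0.2}
    - {"x":0,"y":0,"z":0,"wx":0,"wy":0,"wz":0,"fingers":0.2}

```text
clock: 25.68
tool_pos: [0.5797, 0.311, 0.0477]
eef_rot: [0.822, 0.569, -0.002, 0.001]
contact_force: [-0.7, 0.4, -0.4]
opening: 0.602
```

```bash
python3 g.py .579 .3155 -.0115
```

```text
clk 25.68 pos [0.5797 0.311  0.0477] F [-0.7  0.4 -0.4] open mm 53.0 q7 0.45
zaxis [-0.0025 -0.0046 -1.    ] xaxis [ 0.352  0.936 -0.005]
shift [ 0.0054 -0.0028  0.074 ]
turn [-0.0002  0.0017 -0.0009]
```

>>> apply_moves:
  series:
    - {"x":0.0054,"y":-0.0028,"z":0.02,"wx":0,"wy":0.0017,"wz":-0.001,"fingers":0.2}
    - {"x":0,"y":0,"z":0,"wx":0,"wy":0,"wz":0,"fingers":0.2}

```text
clock: 25.92
tool_pos: [0.5791, 0.3136, 0.0314]
eef_rot: [0.822, 0.57, -0.001, 0.0]
contact_force: [-0.9, -0.5, -0.4]
opening: 0.6
```

```bash
python3 g.py .579 .3155 -.0115
```

```text
clk 25.93 pos [0.5791 0.3136 0.0314] F [-0.9 -0.5 -0.4] open mm 52.8 q7 0.44
zaxis [-1.e-03 -8.e-04 -1.e+00] xaxis [ 0.35   0.937 -0.001]
shift [ 0.0023 -0.0009  0.0536]
turn [-0.0002  0.0004 -0.0004]
```

>>> apply_moves:
  series:
    - {"x":0.002,"y":-0.001,"z":0.025,"wx":0,"wy":0,"wz":0,"fingers":0.2}
    - {"x":0,"y":0,"z":0.02,"wx":0,"wy":0,"wz":0,"fingers":0.2}
    - {"x":0,"y":0,"z":0,"wx":0,"wy":0,"wz":0,"fingers":0.2}

```text
clock: 26.3
tool_pos: [0.5788, 0.315, -0.0068]
eef_rot: [0.822, 0.57, -0.001, 0.0]
contact_force: [-0.1, -0.2, 0.1]
opening: 0.598
```

```bash
python3 g.py .579 .3155 -.0115
```

```text
clk 26.3 pos [ 0.5788  0.315  -0.0068] F [-0.1 -0.2  0.1] open mm 52.6 q7 0.43
zaxis [-0.001 -0.001 -1.   ] xaxis [ 0.35   0.937 -0.001]
shift [0.0007 0.0001 0.0058]
turn [-0.0002  0.0004 -0.0005]
```

>>> apply_moves:
  series:
    - {"x":0.0007,"y":0,"z":0.0045,"wx":0,"wy":0,"wz":0,"fingers":0.2}
    - {"x":0,"y":0,"z":0,"wx":0,"wy":0,"wz":0,"fingers":-0.8}
    - {"x":0,"y":0,"z":0,"wx":0,"wy":0,"wz":0,"fingers":-0.8}
    - {"x":0,"y":0,"z":0,"wx":0,"wy":0,"wz":0,"fingers":-0.8}
    - {"x":0,"y":0,"z":0,"wx":0,"wy":0,"wz":0,"fingers":-0.8}
    - {"x":0,"y":0,"z":0,"wx":0,"wy":0,"wz":0,"fingers":-0.8}
  force: 25

```text
clock: 27.05
tool_pos: [0.5796, 0.316, -0.0098]
eef_rot: [0.822, 0.57, 0.0, 0.0]
contact_force: [-0.0, -0.8, -1.3]
opening: 0.259
```

```bash
python3 g.py .587 -.0975 .08
```

```text
clk 27.05 pos [ 0.5796  0.316  -0.0098] F [-0.  -0.8 -1.3] open mm 22.8 q7 0.43
zaxis [ 4.e-04 -1.e-04 -1.e+00] xaxis [0.35  0.937 0.   ]
shift [-0.4809  0.1899 -0.1122]
turn [ 0.0001 -0.     -0.0005]
```

>>> apply_moves:
  series:
    - {"x":0,"y":0,"z":-0.025,"wx":0,"wy":0,"wz":0,"fingers":-0.8}
    - {"x":0,"y":0,"z":-0.06,"wx":0,"wy":0,"wz":0,"fingers":-0.8}
    - {"x":-0.05,"y":0.02,"z":-0.02,"wx":0,"wy":0,"wz":0,"fingers":-0.8}
    - {"x":-0.07,"y":0.0275,"z":0,"wx":0,"wy":0,"wz":0,"fingers":-0.8}
    - {"x":-0.07,"y":0.0275,"z":0,"wx":0,"wy":0,"wz":0,"fingers":-0.8}
    - {"x":-0.07,"y":0.0275,"z":0,"wx":0,"wy":0,"wz":0,"fingers":-0.8}
    - {"x":-0.07,"y":0.0275,"z":0,"wx":0,"wy":0,"wz":0,"fingers":-0.8}
    - {"x":-0.04,"y":0.016,"z":0,"wx":0,"wy":0,"wz":0,"fingers":-0.8}

```text
clock: 28.05
tool_pos: [0.5902, -0.0048, 0.0858]
eef_rot: [0.819, 0.573, 0.007, 0.002]
contact_force: [0.3, 0.2, -1.1]
opening: 0.254
```

```bash
python3 g.py .587 -.0975 .06
```

```text
clk 28.05 pos [ 0.5902 -0.0048  0.0858] F [ 0.3  0.2 -1.1] open mm 22.3 q7 0.85
zaxis [ 0.0134  0.0054 -0.9999] xaxis [0.343 0.939 0.01 ]
shift [-0.1105  0.0356  0.0316]
turn [ 0.0034 -0.0031  0.002 ]
```

>>> apply_moves:
  series:
    - {"x":-0.05,"y":0.016,"z":0,"wx":0.0034,"wy":-0.003,"wz":0.002,"fingers":-0.8}
    - {"x":-0.04,"y":0.013,"z":0.01,"wx":0,"wy":0,"wz":0,"fingers":-0.8}
    - {"x":-0.015,"y":0.005,"z":0.01,"wx":0,"wy":0,"wz":0,"fingers":-0.8}
    - {"x":0,"y":0,"z":0,"wx":0,"wy":0,"wz":0,"fingers":-0.8}
    - {"x":0,"y":0,"z":0,"wx":0,"wy":0,"wz":0,"fingers":-0.8}

```text
clock: 28.68
tool_pos: [0.5886, -0.098, 0.0745]
eef_rot: [0.823, 0.569, 0.002, 0.002]
contact_force: [-0.7, -0.9, -1.5]
opening: 0.26
```

```bash
python3 g.py .587 -.0975 .02
```

```text
clk 28.68 pos [ 0.5886 -0.098   0.0745] F [-0.7 -0.9 -1.5] open mm 22.9 q7 0.97
zaxis [ 0.0067 -0.0012 -1.    ] xaxis [0.353 0.936 0.001]
shift [-0.0002 -0.0026  0.0681]
turn [ 0.0021 -0.0004 -0.0014]
```

>>> apply_moves:
  series:
    - {"x":0,"y":-0.0026,"z":0.03,"wx":0.002,"wy":0,"wz":-0.0014,"fingers":-0.8}
    - {"x":0,"y":0,"z":0.035,"wx":0,"wy":0,"wz":0,"fingers":-0.8}
    - {"x":0,"y":0,"z":0,"wx":0,"wy":0,"wz":0,"fingers":-0.8}

```text
clock: 29.05
tool_pos: [0.5893, -0.0899, 0.0233]
eef_rot: [0.819, 0.574, 0.003, -0.001]
contact_force: [-0.3, 0.1, -1.7]
opening: 0.261
```

```bash
python3 g.py .587 -.0975 -.0055
```

```text
clk 29.05 pos [ 0.5893 -0.0899  0.0233] F [-0.3  0.1 -1.7] open mm 22.9 q7 0.95
zaxis [ 0.0045  0.0049 -1.    ] xaxis [0.341 0.94  0.006]
shift [-0.0101  0.0005  0.0359]
turn [ 0.0008 -0.002   0.0027]
```

>>> apply_moves:
  series:
    - {"x":-0.01,"y":0.0005,"z":0.008,"wx":0.001,"wy":-0.002,"wz":0.0027,"fingers":-0.8}
    - {"x":0,"y":0,"z":0,"wx":0,"wy":0,"wz":0,"fingers":-0.8}

```text
clock: 29.3
tool_pos: [0.5882, -0.0963, 0.0183]
eef_rot: [0.821, 0.571, 0.001, 0.0]
contact_force: [0.6, 0.1, -2.3]
opening: 0.259
```

```bash
python3 g.py .587 -.0975 -.0055
```

```text
clk 29.3 pos [ 0.5882 -0.0963  0.0183] F [ 0.6  0.1 -2.3] open mm 22.8 q7 0.95
zaxis [ 1.7e-03  3.0e-04 -1.0e+00] xaxis [0.348 0.938 0.001]
shift [-0.002  -0.001   0.0297]
turn [ 0.0005 -0.0003  0.0005]
```

>>> apply_moves:
  series:
    - {"x":-0.002,"y":-0.001,"z":0.02,"wx":0,"wy":0,"wz":0,"fingers":-0.8}
    - {"x":0,"y":0,"z":0,"wx":0,"wy":0,"wz":0,"fingers":-0.8}

```text
clock: 29.55
tool_pos: [0.5876, -0.0977, 0.0022]
eef_rot: [0.821, 0.571, 0.001, 0.001]
contact_force: [0.2, 0.2, -0.7]
opening: 0.258
```

```bash
python3 g.py .587 -.0975 -.0055
```

```text
clk 29.55 pos [ 0.5876 -0.0977  0.0022] F [ 0.2  0.2 -0.7] open mm 22.7 q7 0.94
zaxis [ 3.4e-03  3.0e-04 -1.0e+00] xaxis [0.348 0.938 0.001]
shift [-0.0001 -0.0008  0.0097]
turn [ 0.001  -0.0005  0.0004]
```

>>> apply_moves:
  series:
    - {"x":0,"y":-0.0008,"z":0.008,"wx":0.001,"wy":0,"wz":0,"fingers":-0.8}
    - {"x":0,"y":0,"z":0,"wx":0,"wy":0,"wz":0,"fingers":-0.8}
    - {"x":0,"y":0,"z":0,"wx":0,"wy":0,"wz":0,"fingers":-0.8}

```text
clock: 29.92
tool_pos: [0.5872, -0.0974, -0.0045]
eef_rot: [0.821, 0.571, 0.001, -0.0]
contact_force: [-0.4, -0.1, -2.3]
opening: 0.255
```

```bash
python3 g.py .587 -.0975 -.006;python3 look.py side c10 .587 -.0975 .03
```

```text
clk 29.93 pos [ 0.5872 -0.0974 -0.0045] F [-0.4 -0.1 -2.3] open mm 22.5 q7 0.94
zaxis [ 7.0e-04  1.6e-03 -1.0e+00] xaxis [0.348 0.937 0.002]
shift [-0.0002 -0.0003  0.0018]
turn [ 0.     -0.0006  0.0003]
```

View pics/c10.png

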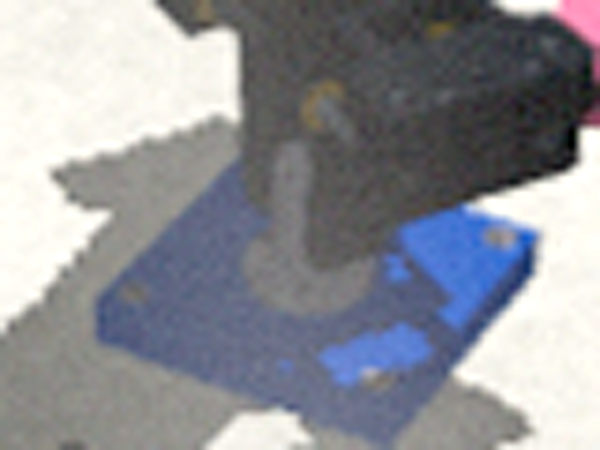

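Flange centre at about (312,268), plate centre at about (316,265). Lower, release, rise.

>>> apply_moves:
  series:
    - {"x":0,"y":0,"z":0.0025,"wx":0,"wy":0,"wz":0,"fingers":-0.8}
    - {"x":0,"y":0,"z":0.0005,"wx":0,"wy":0,"wz":0,"fingers":-0.3}
    - {"x":0,"y":0,"z":0,"wx":0,"wy":0,"wz":0,"fingers":0.2}
    - {"x":0,"y":0,"z":0,"wx":0,"wy":0,"wz":0,"fingers":0.2}
    - {"x":0,"y":0,"z":0,"wx":0,"wy":0,"wz":0,"fingers":0.2}
    - {"x":0,"y":0,"z":-0.03,"wx":0,"wy":0,"wz":0,"fingers":0.2}
    - {"x":0,"y":0,"z":-0.07,"wx":0,"wy":0,"wz":0,"fingers":0.2}
    - {"x":0,"y":0,"z":-0.07,"wx":0,"wy":0,"wz":0,"fingers":0.2}

```text
clock: 30.98
tool_pos: [0.5846, -0.0973, 0.129]
eef_rot: [0.821, 0.571, -0.002, -0.003]
contact_force: [1.1, 0.5, -0.1]
opening: 0.602
```

>>> apply_moves:
  series:
    - {"x":0.05,"y":0.0,"z":-0.04,"wx":0,"wy":0,"wz":0,"fingers":0.2}
    - {"x":0.07,"y":0.0,"z":-0.03,"wx":0,"wy":0,"wz":0,"fingers":0.2}
    - {"x":0.07,"y":0,"z":0,"wx":0,"wy":0,"wz":0,"fingers":0.2}
    - {"x":0.07,"y":0,"z":0,"wx":0,"wy":0,"wz":0,"fingers":0.2}
    - {"x":0.05,"y":0,"z":0,"wx":0,"wy":0,"wz":0,"fingers":0.2}
    - {"x":0.02,"y":0,"z":0,"wx":0,"wy":0,"wz":0,"fingers":0.2}
    - {"x":0,"y":0,"z":0,"wx":0,"wy":0,"wz":0,"fingers":0.2}

```text
clock: 31.85
tool_pos: [0.6819, 0.153, 0.1916]
eef_rot: [0.823, 0.569, 0.0, 0.0]
contact_force: [-1.2, 0.1, -1.2]
opening: 0.605
```

```bash
python3 g.py .587 -.0975 .2; python3 m.py
python3 - <<'E'
from h import *
p,d=snapshot("side");cv2.imwrite("pics/f.png",np.clip(p[:,:,::-1]*1.3,0,255).astype(np.uint8))
E
```

```text
clk 31.85 pos [0.6819 0.153  0.1916] F [-1.2  0.1 -1.2] open mm 53.2 q7 0.73
zaxis [ 8.e-04 -2.e-04 -1.e+00] xaxis [0.354 0.935 0.   ]
shift [-3.348e-01 -2.000e-04 -1.050e-02]
turn [ 0.0003 -0.     -0.0015]
blue
[311.7 671.4  81.1 173.5   3.9]
[ 486.5 -345.2  135.9  136.    84.9]
[587.2 -97.5  96.1  96.   11.3]
mat
[ 439.5 -766.   140.7  255.5   84.6]
top cup px [343 183  10  10  55] rim mid [583.6 -96.1] size [22.2 22.1] z 58.1
top cup px [440 216  16  19 144] rim mid [ 485.  -335.7] size [43.8 28.5] z 68.2
side cup px [338 137  20  28 419] rim mid [737.6  95.1] size [23.7 41. ] z 96.0
side cup px [265 185  15  18 219] rim mid [484.2 109.4] size [33.5 35. ] z 63.2
side cup px [362 203  10  13 121] rim mid [587.3 -98.6] size [27.3 25. ] z 57.4
side cup px [424 268  23  30 378] rim mid [ 488.  -336.8] size [45.3 26.2] z 68.8
```

View pics/f.png

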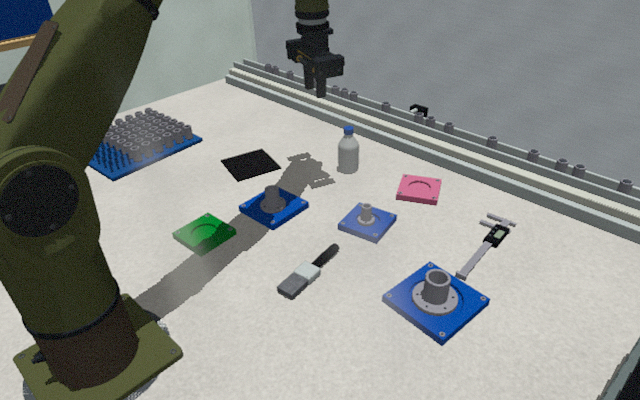

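All three cups are seated with rim tops at the expected heights, the bystanders have not moved, and the arm is clear. The large cup's rim is only half read in depth; its near edge puts the centre at y≈-346. Handing in.

```bash
python3 -c "
from plant import *
print(finish_job())"
```

```text
the job is handed in; nothing more can be done
None
```

All three cups are now in the plates of their own size, and the job was handed in at about 32 s of the 120 s allowed; no verdict was reported. I parked the small cup on the mat, moved the medium cup, then the large one, and put the small one in last.

**Final positions (camera, mm):**

| Cup | Measured centre | Plate centre | Rim height read (expected) |
|---|---|---|---|
| small | (587, -98) | (587, -97.5) | 57–58 (54) |
| medium | (484, 109) | (484, 109) | 63 (60) |
| large | about (488, -346) | (487, -345) | 68–69 (66) |

- **Heights:** the cameras read about 3 mm high everywhere, so these rim heights mean the flanges are on the recess floors.
- **Small cup:** the top camera put it at (584, -96), about 3 mm from the side camera's reading. Both are well inside the 11.5 mm allowed.
- **Bystanders:** the bottle measured within about 2 mm of its start. The brush and caliper look unmoved in the last picture, but I did not measure them.

**Checks that failed or disagreed:**
- **Tool height:** the reported tool height was about 35 mm lower than the true fingertips. My first grip therefore closed on air above the small cup, without touching it. I confirmed the offset from depth and pictures and worked with it after that.
- **Large cup's rim:** the depth image showed only about half of it in y. Its y centre is inferred from the visible edge, backed by the recorded tool position at release and the flange looking centred in the picture.

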